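# Get the stamp out of the blocked desk drawer

### The job

The rubber stamp is needed from the clear drawer unit, but the hole punch, the stapler and the glue stick stand in the drawer's way: first park all three on the mouse mat, then open the drawer, take out the stamp and stand it upright in the middle of the open ink pad. Leave the correction tape in the drawer and shut the drawer fully, and finally put the punch, the stapler and the glue stick back on the spots where they stood, upright and square to the unit as before. Never let them bump the unit or its drawer.

Things in the scene. Friction and masses are not known exactly. Their poses are not given: they have to be found in the camera images.
- drawer_unit: Clear acrylic desktop drawer unit with one drawer, fixed; 170 deep (x) x 290 wide (y) x 90 high; small things lie on the back half of its top (up to 112 high). Origin: centre of its underside, on the desk. The drawer front is the plane x = -85 mm and the drawer opens towards -x. Position and small yaw vary.
- drawer (a joint): How far the drawer is pulled out, m: 0 shut (as at the start), 0.13 fully out; about 1 N of friction, stays where left. Tray floor 11 mm above the desk, 149 deep inside, side walls up to 51 mm, clear front plate up to 83 mm. Out at least 0.11, the stamp can be lifted straight up past the unit's top.
- drawer_knob (a point): Middle of the drawer's aluminium knob, a horizontal round stub of 18 mm diameter which stands 26 mm out from the middle of the drawer front, 52 mm above the desk; this point is 16 mm out from the front. It moves with the drawer. The point's axes are those of the unit; pinch the knob from above, fingers closing along the unit's y.
- hole_punch: Two-hole punch, black base, blue lever on top, 67 (x) x 104 (y) x 56 mm, about 0.38 kg, loose, lever fixed. Origin: centre of the underside. Grasp the lever across x: it spans x = -33 to +28 mm at heights of 40 to 56 mm. Base 62 wide up to 12 mm. It stands in front of the unit, its x within 0.15 rad of the unit's x.
- stapler: Black stapler, 36 (x) x 134 (y) x 43 mm, 0.21 kg (varies); loose, its arm does not move. Origin: centre of the underside. Grasp the arm across x: 20 mm wide at heights of 24 to 43 mm (base 36 wide up to 11 mm). It stands in front of the unit, long axis (y) within about 0.15 rad of the unit's x (end on to the drawer).
- glue_stick: Glue stick standing upright, a cylinder of 27 mm diameter and 90 mm height, 0.034 kg. Origin: centre of its underside. It stands in front of the unit.
- rubber_stamp: Rubber stamp standing in the drawer (seen through the clear top), 68 mm high: wooden foot 22 (x) x 48 (y) x 10 mm, black turned handle of 26 mm diameter from 30 to 68 mm up. 0.05 kg. Origin: centre of its underside. It stands 60 to 75 mm behind the drawer front, left or right of the middle, and rides along with the drawer.
- correction_tape: Flat white correction tape mouse lying in the drawer on the other side, 33 (x) x 81 (y) x 15 mm. Origin: centre of its underside. It stays in the drawer.
- stamp_pad: Open ink pad in a black plastic case, fixed. Case 90 (x) x 130 (y) mm, rim 17 high and 3 thick; in it the flat dark blue felt, 82 x 122 mm, its top 14 mm above the desk. Origin: centre of the case's underside, below the middle of the felt. The flat lid, 90 x 130, 11 high, is folded right back on the desk on the +x side.
- mouse_mat: Plain grey mouse mat fixed to the desk, 230 (x) x 190 (y) x 3 mm, with nothing on it at the start. Origin: centre of its underside. It lies on one side of the unit and the ink pad on the other; which side varies.
There are look-alikes about, which are no part of the job. Several things have the shape of the stapler; the one meant has the colours described above. There is more than one size of the hole_punch; the job needs the smaller.

How it is judged:
By the outcome, as a careful person would: the job done as asked, in the order asked, and still so for the second after the job is handed in, with the robot touching nothing.
It also fails if it takes over 149 s, if anything falls off the work surface, if the arm or the gripper's body presses on something with over 40 N, if the wrist force passes 120 N, or if a joint passes its speed limit or range.

### The arm

A 6-joint arm with a two-finger parallel gripper is mounted at the origin on a cart in front of the work surface, level with it; the furniture and walls round the work are solid. World frame = base frame: x ahead of the robot, y to its left, z up, the work surface at z = 0. Lengths are in m, angles in degrees, forces in N, time in s.
With the tool pointing down it reaches from about 0.4 to 0.825 m from the base axis. Payload 7 kg.
Tool frame: the origin (TCP) lies on the centre line of the jaws, within the pads' length; the fingertips stand 17 mm ahead of it and the grasp point (between the pads) lies 2 mm behind it (ctrl.tcp_to_tips is the distance from the TCP to the fingertips, in m); z points along the fingers, y is the direction in which the jaws open and shut (so a half turn about z gives the same grasp; the last joint's range is limited). The gripper opens to 88 mm and grips with 3 to 60 N. Pads are 19 mm wide; open, the fingers measure 130 mm over their backs; the gripper's body (78 mm by 193 mm) begins 47 mm behind the grasp point.
Start: joints at [86.408, 20.546, 0.682, 0, -70.136, -16.507], TCP at [0.232, 0.634, 0.244] pointing down, gripper open.
Joint ranges: [-176.03, 176.03], [-82.01, 121.73], [-58.28, 71.71], [-173.87, 95.51], [-174.79, -0.11], [-173.66, 173.66]. Speed limits (degrees/s): [136.94, 136.94, 172.46, 180, 180, 180].

### API

Orientations are given as [roll, pitch, yaw] about the fixed x, y, z axes, in that order (R = Rz(yaw) Ry(pitch) Rx(roll)).
In Python, from rig import ctrl, optics, job_done gives the robot as it stands.
- The arm moves only by the tool play_rows, never from a script. Its argument "plan" is a list of rows, each an object with "grip": the opening, from -1 (shut) to 1 (fully open), so that 0 is half open; "xyz": the shift along the tool's x, y, z in cm, a list of three; "roll": the turn about the tool's z in degrees. In form: [{"grip": grip, "xyz": [x, y, z], "roll": roll}, ...]. A call has 1 to 12 rows; each row shifts and turns the pose as measured when the row begins, along the tool's axes as they then stand; what a row does not reach is not made up. A row lasts 1/10 s, in which the tool goes at most 50 mm and 8.59 degrees, less where a joint would pass 70% of its speed; a pose out of reach is approached as far as the arm can. A call is refused whole if a number of a shift passes 5 or a number of a turn 8.59, either way. A call with a gripper value outside its range is refused whole. The fingers move at their own pace and stop on an object; "force" is the grip in N (left out, the last holds). Time passes only in rows, so rows that do not move let the fingers close. It gives the time, the measured TCP pose, the force and the opening at its end, in the units of the state.
- ctrl.read_state(): the state, without advancing time (a new reading comes with each control period).
- optics.grab_frame(name): name is "side" or "top" or "wrist"; returns a dict with "img" (480x640x3 uint8, red, green, blue), "fx", "fy", "cx", "cy" (pixels), "D" ([k1, k2, p1, p2, k3] as OpenCV has them; the pictures are not rectified), "position" and "orientation" of the camera in the world; the wrist camera has in their place "hand_eye" (4x4, takes a point from camera to tool coordinates, whose origin is the TCP and whose axes are the flange's). Camera axes: x right, y down, z forward; pixel columns grow to the right and rows downward; lengths in m; the calibration is good to about 2 mm. A picture is of the moment at which its call begins: read the wrist's pose just before it. There is no depth.
- job_done(): hands the job in, once; it reports no verdict.
The state is a dict: "t": time; "joint_pos": joint angles; "qd": joint speeds; "tau": joint torques, N m; "tcp_pos": TCP position; "tool_rot": TCP orientation; "contact_force": force on the tool from outside, world axes, zero at the start; "wrist_torque": the same for the moment, N m; "width": opening from 0.0 (shut) to 1.0 (fully open).
Only numpy, scipy, OpenCV 4.12 (cv2) and the standard library are available. Lean on these libraries where they do the work, as an engineer would, in place of code of your own. Each camera call takes 0.05 s, during which the arm holds its last target.

## Working session

There is one attempt and no reset: what is moved stays moved. The work goes in short steps, Python scripts to look and compute and a tool call to move; the robot and the scene stay as the last step left them, time stands still between calls to the robot, and variables do not carry over. Pictures are saved under pics/ and viewed, and the job is handed in when it is done.

Besides the shell and the picture viewer there is one more tool, called after "Request:" as name(argument=value, ...), one argument or row to a line, values as JSON. play_rows: Moves the arm, as the interface text tells. Its arguments: {"type":"object","properties":{"plan":{"type":"array"},"force":{"type":"number"}},"required":["plan"]}

```bash
ls; mkdir -p pics; python3 - <<'E'
from rig import ctrl, optics
import cv2
print(ctrl.read_state(), ctrl.tcp_to_tips)
for n in ("side","top","wrist"):
    f=optics.grab_frame(n)
    cv2.imwrite(f"pics/{n}0.png",f["img"][:,:,::-1])
    print(n,{k:v for k,v in f.items() if k!="img"})
E
```

```text
pics
{'t': 0.0, 'joint_pos': array([ 8.64080466e+01,  2.05925557e+01,  6.31696931e-01, -2.10868296e-02,
       -7.01385419e+01, -1.65061613e+01]), 'qd': array([ 0.13584741,  0.04611775,  0.01993867, -0.11011019, -0.08776387,
        0.05088881]), 'tau': array([ 9.57072116e-04, -5.82713234e+01,  2.93070441e+01,  6.99766651e+00,
        7.16846334e-03, -1.57981781e-04]), 'tcp_pos': array([0.23181409, 0.63341512, 0.24259123]), 'tool_rot': array([ 1.79899063e+02, -9.23863740e-03, -2.01052880e+01]), 'contact_force': array([0.19816516, 0.21212749, 0.20509601]), 'wrist_torque': array([0.02275743, 0.02479162, 0.00415606]), 'width': 1.0012445555336447} 0.017
side {'fx': 440.86714068934504, 'fy': 440.86714068934504, 'cx': 320.7576908866184, 'cy': 238.98308013863434, 'D': array([-0.05076006,  0.        ,  0.        ,  0.        ,  0.        ]), 'position': array([-0.01204958, -0.64320466,  0.87058143]), 'orientation': array([-131.80534691,   -1.26080877,  -35.16060636])}
top {'fx': 613.068148343573, 'fy': 613.068148343573, 'cx': 308.10509064452, 'cy': 241.85986410618287, 'D': array([0.02526212, 0.        , 0.        , 0.        , 0.        ]), 'position': array([0.30288475, 0.08264238, 1.88110546]), 'orientation': array([-173.97476179,    0.42358089,  -88.3378356 ])}
wrist {'fx': 338.26194238990803, 'fy': 338.26194238990803, 'cx': 317.91053189781667, 'cy': 237.77524256037253, 'D': array([0.02041189, 0.        , 0.        , 0.        , 0.        ]), 'hand_eye': array([[-2.38024876e-04, -9.65490610e-01, -2.60437755e-01,
         6.94866612e-02],
       [ 9.99999919e-01, -1.45268063e-04, -3.75406039e-04,
         5.09515920e-04],
       [ 3.24617717e-04, -2.60437824e-01,  9.65490567e-01,
        -1.42005806e-01],
       [ 0.00000000e+00,  0.00000000e+00,  0.00000000e+00,
         1.00000000e+00]])}
```

View pics/side0.png

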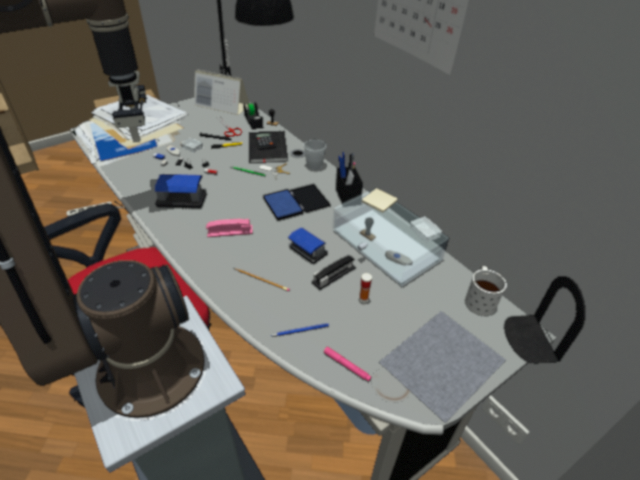

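View pics/top0.png

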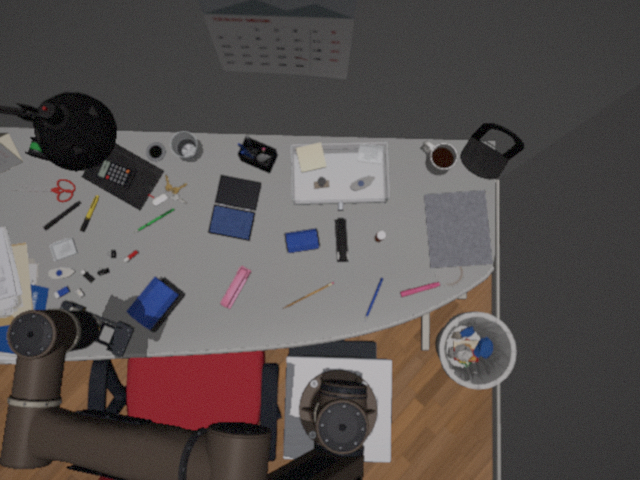

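View pics/wrist0.png

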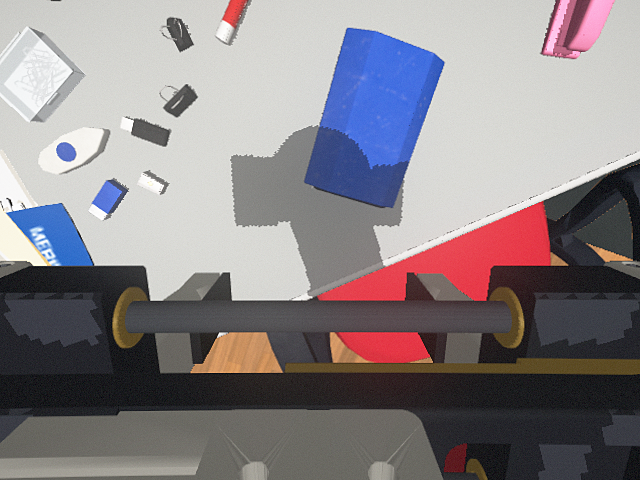

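```bash
cat > h.py <<'E'
import numpy as np, cv2
from scipy.spatial.transform import Rotation as R
from rig import ctrl, optics
def grab(n,save=None):
    s=ctrl.read_state(); f=optics.grab_frame(n)
    if n=="wrist":
        T=np.eye(4);T[:3,:3]=R.from_euler('xyz',s['tool_rot'],degrees=True).as_matrix();T[:3,3]=s['tcp_pos']
        f['T']=T@f['hand_eye']
    else:
        T=np.eye(4);T[:3,:3]=R.from_euler('xyz',f['orientation'],degrees=True).as_matrix();T[:3,3]=f['position'];f['T']=T
    f['K']=np.array([[f['fx'],0,f['cx']],[0,f['fy'],f['cy']],[0,0,1]])
    if save: cv2.imwrite(f'pics/{save}.png',f['img'][:,:,::-1])
    return f
def ray(f,px):
    px=np.atleast_2d(np.array(px,float))
    u=cv2.undistortPoints(px.reshape(-1,1,2),f['K'],f['D']).reshape(-1,2)
    d=np.c_[u,np.ones(len(u))]@f['T'][:3,:3].T
    return f['T'][:3,3],d
def onz(f,px,z):
    o,d=ray(f,px); t=(z-o[2])/d[:,2]
    return o+t[:,None]*d
def proj(f,P):
    P=np.atleast_2d(np.array(P,float)); Ti=np.linalg.inv(f['T'])
    return cv2.projectPoints(P@Ti[:3,:3].T+Ti[:3,3],np.zeros(3),np.zeros(3),f['K'],f['D'])[0].reshape(-1,2)
def tri(f1,p1,f2,p2):
    o1,d1=ray(f1,p1);o2,d2=ray(f2,p2);d1=d1[0];d2=d2[0]
    A=np.c_[d1,-d2];t=np.linalg.lstsq(A,o2-o1,rcond=None)[0]
    a=o1+t[0]*d1;b=o2+t[1]*d2
    return (a+b)/2,np.linalg.norm(a-b)
def crop(f,x0,y0,x1,y1,s,name):
    c=f['img'][y0:y1,x0:x1,::-1]
    cv2.imwrite(f'pics/{name}.png',cv2.resize(c,None,fx=s,fy=s,interpolation=cv2.INTER_CUBIC))
E
python3 - <<'E'
from h import *
np.set_printoptions(precision=4,suppress=True)
f=grab("top"); g=grab("side")
for nm,p,z in [("punch",(302,240),.056),("stapler",(341,240),.043),("glue",(380,236),.09),("mat",[(424,193),(488,192),(493,265),(429,267)],.003),("pad",(232,222),.014),("unit",[(290,145),(388,145),(388,204),(291,204)],.09),("bigpunch",(155,303),.07),("glue",(380,236),.09)]:
    print(nm,onz(f,p,z))
print(tri(f,(380,233),g,(366,276)))
crop(f,280,130,500,280,3.6,"topc"); crop(g,180,160,520,400,2.3,"sidec")
E
```

```text
punch [[0.5001 0.1202 0.056 ]]
stapler [[0.5049 0.0029 0.043 ]]
glue [[ 0.5147 -0.1092  0.09  ]]
mat [[ 0.663  -0.2523  0.003 ]
 [ 0.6714 -0.4495  0.003 ]
 [ 0.4455 -0.4643  0.003 ]
 [ 0.4338 -0.2697  0.003 ]]
pad [[0.5542 0.3378 0.014 ]]
unit [[ 0.7807  0.1638  0.09  ]
 [ 0.7885 -0.1283  0.09  ]
 [ 0.6105 -0.1312  0.09  ]
 [ 0.6026  0.1552  0.09  ]]
bigpunch [[0.3002 0.5463 0.07  ]]
glue [[ 0.5147 -0.1092  0.09  ]]
(array([ 0.523 , -0.1088,  0.0853]), np.float64(0.002778419400621047))
```

View pics/topc.png

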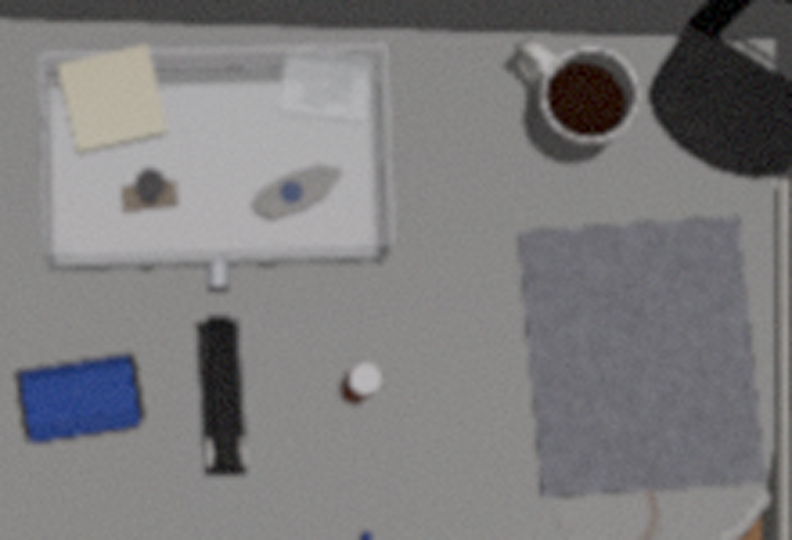

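View pics/sidec.png

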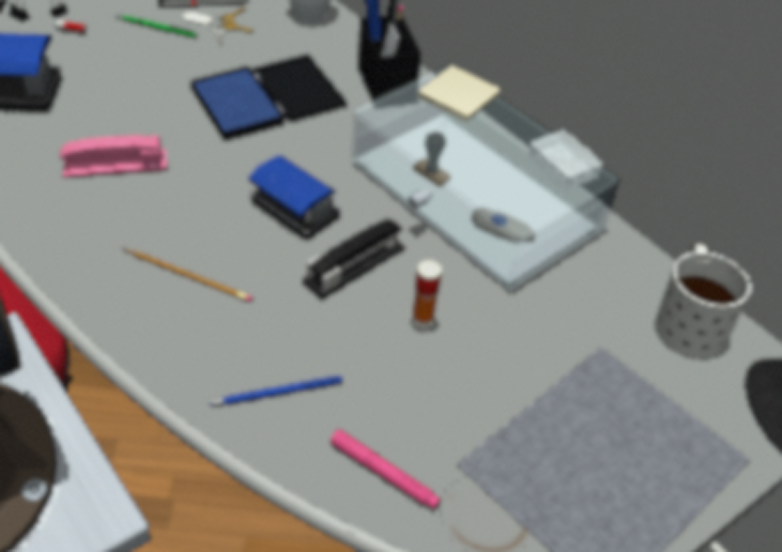

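Candidates (top view): punches at (302,240), which is small, and (155,303), which is larger and far left. The job needs the smaller, at (302,240). Staplers are black at (341,240) and pink at (235,287); the black one fits. Glue stick is at (380,236), mat at the right and ink pad at the left. The crops confirm this. Next I move over the area for a wrist view.

Request:
play_rows(
  plan=[
    {"grip": 1, "xyz": [0, 0, -2], "roll": -7},
    {"grip": 1, "xyz": [0, 0, -2], "roll": -7},
    {"grip": 1, "xyz": [0, 0, -2], "roll": -6},
    {"grip": 1, "xyz": [1.7, 4.7, 0], "roll": 0},
    {"grip": 1, "xyz": [1.7, 4.7, 0], "roll": 0},
    {"grip": 1, "xyz": [1.7, 4.7, 0], "roll": 0},
    {"grip": 1, "xyz": [1.7, 4.7, 0], "roll": 0},
    {"grip": 1, "xyz": [1.7, 4.7, 0], "roll": 0},
    {"grip": 1, "xyz": [1.7, 4.7, 0], "roll": 0},
    {"grip": 1, "xyz": [1.7, 4.7, 0], "roll": 0},
    {"grip": 1, "xyz": [1.7, 4.7, 0], "roll": 0},
    {"grip": 1, "xyz": [1.7, 4.7, 0], "roll": 0},
  ],
)

```text
t: 1.45
tcp_pos: [0.3882, 0.2126, 0.3038]
tool_rot: [179.8, -0.0, 1.2]
contact_force: [1.5, 0.0, -0.3]
width: 1.003
```

Request:
play_rows(
  plan=[
    {"grip": 1, "xyz": [1, 4, 0], "roll": 0},
    {"grip": 1, "xyz": [1, 4, 0], "roll": 0},
    {"grip": 1, "xyz": [1, 4, 0], "roll": 0},
    {"grip": 1, "xyz": [1, 4, 0], "roll": 0},
    {"grip": 1, "xyz": [0, 0, 0], "roll": 0},
    {"grip": 1, "xyz": [0, 0, 0], "roll": 0},
  ],
)

```text
t: 2.05
tcp_pos: [0.4321, 0.041, 0.306]
tool_rot: [179.9, -0.2, 0.8]
contact_force: [-0.5, -0.1, -0.6]
width: 0.995
```

```bash
python3 - <<'E'
from h import *
grab("wrist","w1"); print(ctrl.read_state())
E
```

```text
{'t': 2.1, 'joint_pos': array([ 31.91376629,  -5.44906822, -21.91842487,   0.23681259,
       -73.39324185,  58.90597942]), 'qd': array([ 1.95924228,  0.05413848,  0.07432518, -0.10416162, -0.01205168,
       -0.37485   ]), 'tau': array([-6.15038183e-01, -2.21135455e+01,  3.00390244e+01,  7.02954635e+00,
        1.45963621e-01,  2.18221924e-02]), 'tcp_pos': array([0.4319606 , 0.04137893, 0.3059727 ]), 'tool_rot': array([179.87642274,  -0.23482777,   0.8874083 ]), 'contact_force': array([ 0.54947113, -0.31923753, -0.02165166]), 'wrist_torque': array([-0.05010508,  0.06756343,  0.03353069]), 'width': 0.9989491976397599}
```

View pics/w1.png

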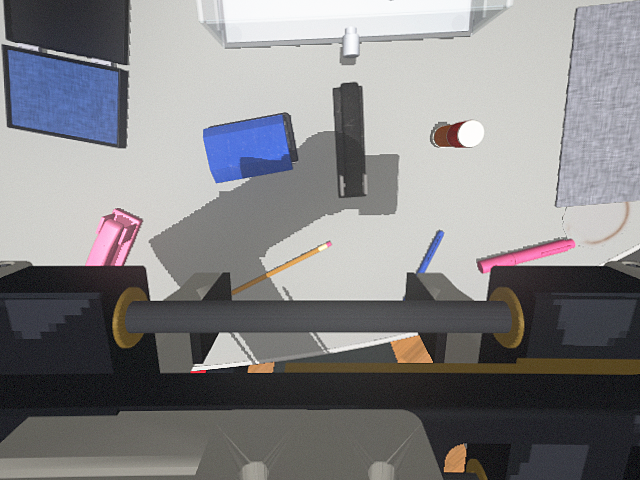

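```bash
python3 - <<'E'
from h import *
f=grab("wrist","w1b")
crop(f,190,0,530,225,2.35,"w1c")
np.save('w1T.npy',f['T'])
E
```

```text
(no output)
```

View pics/w1c.png

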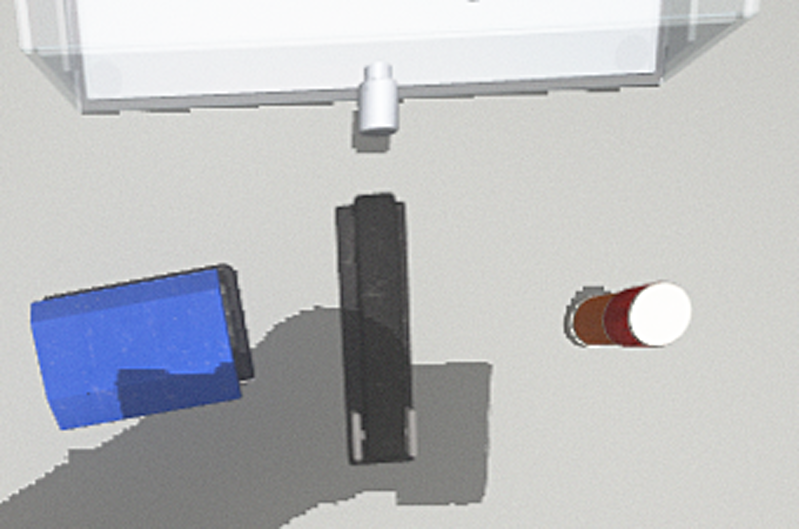

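```bash
cat > meas.py <<'E'
from h import *
np.set_printoptions(precision=4,suppress=True)
def rect(f,m,z,nm):
    cs,_=cv2.findContours(m.astype(np.uint8),cv2.RETR_EXTERNAL,cv2.CHAIN_APPROX_NONE)
    c=max(cs,key=cv2.contourArea)
    P=onz(f,c.reshape(-1,2),z)[:,:2]
    (cx,cy),(w,h),a=cv2.minAreaRect((P*1000).astype(np.float32))
    print(nm,'z',z,'c',round(cx,1),round(cy,1),'size',round(w,1),round(h,1),'ang',round(a,2),'area px',cv2.contourArea(c))
    return c
E
python3 - <<'E'
from meas import *
f=grab("wrist")
hsv=cv2.cvtColor(f['img'],cv2.COLOR_RGB2HSV); H,S,V=[hsv[:,:,i].astype(int) for i in range(3)]
roi=np.zeros(H.shape,bool)
def R_(x0,y0,x1,y1):
    r=np.zeros(H.shape,bool); r[y0:y1,x0:x1]=1; return r
b=(H>105)&(H<130)&(S>120)&(V>50)
for z in (.04,.048,.056): rect(f,b&R_(195,100,310,195),z,'punch')
k=(V<75)&(S<80)
st=k&R_(325,75,372,202)
for z in (0.0,.043): rect(f,st,z,'stapler')
w=(V>235)&(S<30)&R_(425,110,490,155)
rect(f,w,.09,'glue cap')
C=lambda x,y:(190+x/2.35,y/2.35)
print('unit front z0',onz(f,[C(85,113),C(658,86)],0.002))
print('unit front z90',onz(f,[C(25,50),C(752,14)],0.09))
print('knob sides z52 ',onz(f,[C(360,100),C(397,100)],0.052),'tip',onz(f,[C(378,134)],0.045))
print('punch lever +x edge z40',onz(f,[C(36,300),C(218,266)],0.04),'-x edge',onz(f,[C(62,431),C(241,398)],.04))
print('lever ridge lines z56',onz(f,[C(33,325),C(224,290)],.056))
print('base right',onz(f,[C(232,264),C(254,378)],.012))
print('stapler z43 arm',onz(f,[C(358,196),C(393,194),C(404,203)],.043),'z24',onz(f,[C(412,460),C(352,464)],.011))
E
```

```text
punch z 0.04 c 497.8 124.5 size 61.8 95.4 ang 10.85 area px 4349.5
punch z 0.048 c 497.9 122.9 size 60.6 93.6 ang 10.85 area px 4349.5
punch z 0.056 c 498.0 121.4 size 59.4 91.7 ang 10.85 area px 4349.5
stapler z 0.0 c 508.4 1.3 size 139.0 36.0 ang 4.61 area px 2496.0
stapler z 0.043 c 507.7 5.3 size 125.6 32.6 ang 4.61 area px 2496.0
glue cap z 0.09 c 516.8 -112.0 size 24.0 25.3 ang 0.68 area px 494.0
unit front z0 [[ 0.6121  0.1525  0.002 ]
 [ 0.6284 -0.1332  0.002 ]]
unit front z90 [[ 0.6117  0.1532  0.09  ]
 [ 0.6281 -0.1312  0.09  ]]
knob sides z52  [[0.6071 0.0179 0.052 ]
 [0.6073 0.0014 0.052 ]] tip [[0.5953 0.0087 0.045 ]]
punch lever +x edge z40 [[0.5207 0.1717 0.04  ]
 [0.538  0.083  0.04  ]] -x edge [[0.4577 0.1631 0.04  ]
 [0.4758 0.0721 0.04  ]]
lever ridge lines z56 [[0.5087 0.1689 0.056 ]
 [0.5261 0.0787 0.056 ]]
base right [[0.5416 0.0785 0.012 ]
 [0.4846 0.0671 0.012 ]]
stapler z43 arm [[ 0.5696  0.0167  0.043 ]
 [ 0.5707  0.0004  0.043 ]
 [ 0.5669 -0.005   0.043 ]] z24 [[ 0.442  -0.0199  0.011 ]
 [ 0.4393  0.0131  0.011 ]]
```

Everything measured agrees with the given sizes: stapler 36 wide, unit front 286 mm, lever 61 mm, cap about 25 mm. The glue stick goes first because it would foul the gripper body at the stapler.

Request:
play_rows(
  plan=[
    {"grip": 1, "xyz": [1.7, 3.1, 2.5], "roll": 0},
    {"grip": 1, "xyz": [1.7, 3.1, 3], "roll": 0},
    {"grip": 1, "xyz": [1.7, 3.1, 3], "roll": 0},
    {"grip": 0.2, "xyz": [1.7, 3.1, 3], "roll": 0},
    {"grip": 0.2, "xyz": [1.7, 3, 3], "roll": 0},
    {"grip": 0.2, "xyz": [0, 0, 0], "roll": 0},
    {"grip": 0.2, "xyz": [0, 0, 0], "roll": 0},
  ],
  force=15,
)

```text
t: 2.9
tcp_pos: [0.5285, -0.1032, 0.1576]
tool_rot: [-179.9, -0.5, 2.2]
contact_force: [-0.1, -0.0, 0.0]
width: 0.695
```

Request:
play_rows(
  plan=[
    {"grip": 0.2, "xyz": [-1.2, 0.9, 0], "roll": 0},
    {"grip": 0.2, "xyz": [0, 0, 0], "roll": 0},
    {"grip": 0.2, "xyz": [0, 0, 0], "roll": 0},
  ],
)

```text
t: 3.2
tcp_pos: [0.5166, -0.1096, 0.1594]
tool_rot: [-179.9, -0.7, 2.5]
contact_force: [0.4, 1.0, 0.2]
width: 0.603
```

```bash
python3 - <<'E'
from meas import *
f=grab("wrist","w2"); print(ctrl.read_state()['tcp_pos'])
hsv=cv2.cvtColor(f['img'],cv2.COLOR_RGB2HSV); V=hsv[:,:,2].astype(int);S=hsv[:,:,1].astype(int)
print(proj(f,[.517,-.112,.09]))
E
```

```text
[ 0.5165 -0.1096  0.1596]
[[321.4411 256.653 ]]
```

View pics/w2.png

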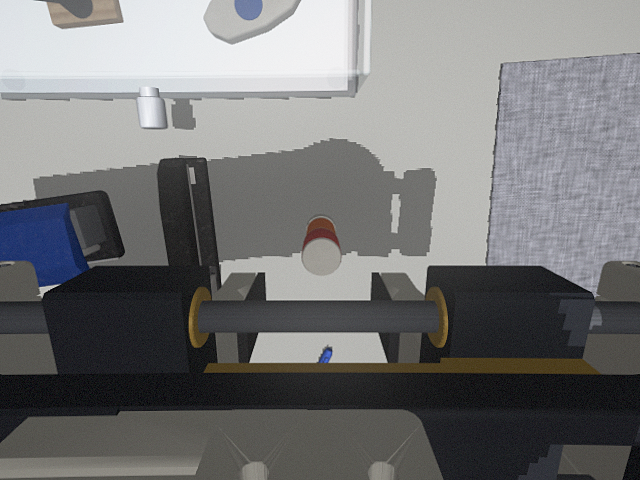

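Request:
play_rows(
  plan=[
    {"grip": 0.2, "xyz": [0.05, 0.25, 2], "roll": 0},
    {"grip": 0.2, "xyz": [0, 0, 3], "roll": 0},
    {"grip": 0.2, "xyz": [0, 0, 3], "roll": 0},
    {"grip": 0.2, "xyz": [0, 0, 1.3], "roll": 0},
    {"grip": 0.2, "xyz": [0, 0, 0], "roll": 0},
    {"grip": 0.2, "xyz": [0, 0, 0], "roll": 0},
  ],
)

```text
t: 3.85
tcp_pos: [0.5228, -0.1082, 0.0708]
tool_rot: [-179.8, -1.5, 2.8]
contact_force: [0.1, -0.1, 0.9]
width: 0.601
```

Request:
play_rows(
  plan=[
    {"grip": 0.2, "xyz": [-0.6, 0.3, 0.3], "roll": 0},
    {"grip": 0.2, "xyz": [0, 0, 0], "roll": 0},
    {"grip": 0.2, "xyz": [0, 0, 0], "roll": 0},
  ],
)

```text
t: 4.15
tcp_pos: [0.5182, -0.1112, 0.0704]
tool_rot: [-179.8, -1.8, 2.9]
contact_force: [-0.7, -0.2, -0.4]
width: 0.597
```

```bash
python3 - <<'E'
from meas import *
for i in range(3): s=ctrl.read_state(); print(s['tcp_pos'],s['tool_rot'],s['qd'])
E
```

```text
[ 0.5182 -0.1112  0.0704] [-179.8221   -1.8056    2.8919] [-0.0828 -0.7723 -0.5235 -0.2005 -0.1876  0.1297]
[ 0.5182 -0.1112  0.0704] [-179.8221   -1.8056    2.8919] [-0.0828 -0.7723 -0.5235 -0.2005 -0.1876  0.1297]
[ 0.5182 -0.1112  0.0704] [-179.8221   -1.8056    2.8919] [-0.0828 -0.7723 -0.5235 -0.2005 -0.1876  0.1297]
```

Request:
play_rows(
  plan=[
    {"grip": -0.8, "xyz": [-0.1, 0.1, 0], "roll": 0},
    {"grip": -0.8, "xyz": [0, 0, 0], "roll": 0},
    {"grip": -0.8, "xyz": [0, 0, 0], "roll": 0},
    {"grip": -0.8, "xyz": [0, 0, 0], "roll": 0},
  ],
  force=12,
)

```text
t: 4.55
tcp_pos: [0.5179, -0.1124, 0.0717]
tool_rot: [-179.8, -1.9, 2.9]
contact_force: [0.9, -0.7, -0.2]
width: 0.303
```

Request:
play_rows(
  plan=[
    {"grip": -0.8, "xyz": [0, 0, -2.5], "roll": 0},
    {"grip": -0.8, "xyz": [0, 0, -3], "roll": 0},
    {"grip": -0.8, "xyz": [0, 0, -3], "roll": 0},
  ],
)

```text
t: 4.85
tcp_pos: [0.5118, -0.1131, 0.1542]
tool_rot: [-179.8, -1.3, 2.8]
contact_force: [0.4, 0.2, -0.4]
width: 0.296
```

Request:
play_rows(
  plan=[
    {"grip": -0.8, "xyz": [-0.6, 2.5, 0], "roll": 0},
    {"grip": -0.8, "xyz": [-0.6, 4, 0], "roll": 0},
    {"grip": -0.8, "xyz": [-0.6, 4, 0], "roll": 0},
    {"grip": -0.8, "xyz": [-0.6, 4, 0], "roll": 0},
    {"grip": -0.8, "xyz": [-0.6, 4, 0], "roll": 0},
    {"grip": -0.8, "xyz": [-0.6, 4, 0], "roll": 0},
    {"grip": -0.8, "xyz": [-0.6, 4, 0], "roll": 0},
    {"grip": -0.8, "xyz": [-0.6, 3.5, 0], "roll": 0},
    {"grip": -0.8, "xyz": [0, 0, 0], "roll": 0},
    {"grip": -0.8, "xyz": [0, 0, 0], "roll": 0},
  ],
)

```text
t: 5.85
tcp_pos: [0.4814, -0.4266, 0.1562]
tool_rot: [-179.8, -1.9, 3.1]
contact_force: [0.5, 0.1, -0.9]
width: 0.3
```

```bash
python3 - <<'E'
from meas import *
f=grab("wrist","w3"); s=ctrl.read_state(); print(s['tcp_pos'],s['tool_rot'],s['joint_pos'])
E
```

```text
[ 0.4815 -0.4263  0.1562] [-179.8206   -1.8495    3.1142] [-24.7708  20.6526 -10.6966  -1.2189 -57.1057 118.5361]
```

View pics/w3.png

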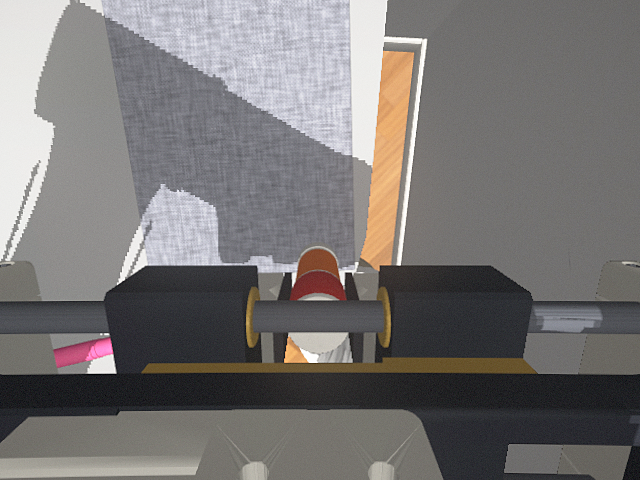

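```bash
python3 - <<'E'
from meas import *
f=grab("wrist")
print(onz(f,[(350,5),(354,255),(105,10),(128,150),(358,268),(225,265)],.003))
print(f['T'][:3,3])
E
```

```text
[[ 0.6616 -0.4409  0.003 ]
 [ 0.4619 -0.46    0.003 ]
 [ 0.6471 -0.2527  0.003 ]
 [ 0.5436 -0.2615  0.003 ]
 [ 0.4497 -0.4647  0.003 ]
 [ 0.4458 -0.3423  0.003 ]]
[ 0.5461 -0.4235  0.3004]
```

Request:
play_rows(
  plan=[
    {"grip": -0.8, "xyz": [0, 0, 2.5], "roll": 0},
    {"grip": -0.8, "xyz": [0, 0, 2.5], "roll": 0},
    {"grip": -0.8, "xyz": [0, 0, 2], "roll": 0},
    {"grip": -0.8, "xyz": [0, 0, 0.8], "roll": 0},
    {"grip": -0.8, "xyz": [0, 0, 0], "roll": 0},
    {"grip": -0.8, "xyz": [0, 0, 0], "roll": 0},
  ],
)

```text
t: 6.55
tcp_pos: [0.488, -0.4199, 0.0798]
tool_rot: [-180.0, -2.1, 3.7]
contact_force: [-0.4, -0.4, 0.7]
width: 0.3
```

Request:
play_rows(
  plan=[
    {"grip": -0.8, "xyz": [0, 0, 0.4], "roll": 0},
    {"grip": -0.8, "xyz": [0, 0, 0.1], "roll": 0},
    {"grip": -0.8, "xyz": [0, 0, 0.1], "roll": 0},
  ],
)

```text
t: 6.85
tcp_pos: [0.4899, -0.4202, 0.0764]
tool_rot: [179.9, -2.3, 3.7]
contact_force: [0.1, 0.3, -0.9]
width: 0.296
```

Request:
play_rows(
  plan=[
    {"grip": -0.8, "xyz": [-0.2, 0, 0.3], "roll": 0},
    {"grip": -0.8, "xyz": [-0.1, 0, 0.2], "roll": 0},
  ],
)

```text
t: 7.05
tcp_pos: [0.4892, -0.4212, 0.0743]
tool_rot: [179.7, -2.6, 3.8]
contact_force: [-1.3, 7.6, 17.5]
width: 0.301
```

Request:
play_rows(
  plan=[
    {"grip": -0.8, "xyz": [0, 0, -0.1], "roll": 0},
    {"grip": 0.1, "xyz": [0, 0, 0], "roll": 0},
    {"grip": 0.1, "xyz": [0, 0, 0], "roll": 0},
    {"grip": 0.1, "xyz": [0, 0, -0.5], "roll": 0},
    {"grip": 0.1, "xyz": [0, 0, -2], "roll": 0},
    {"grip": 0.1, "xyz": [0, 0, -3], "roll": 0},
    {"grip": 0.1, "xyz": [0, 0, -4], "roll": 0},
    {"grip": 0.1, "xyz": [0, 0, -4], "roll": 0},
  ],
)

```text
t: 7.85
tcp_pos: [0.4789, -0.4196, 0.2079]
tool_rot: [-179.9, -1.9, 3.7]
contact_force: [0.5, -1.3, 0.4]
width: 0.551
```

```bash
python3 - <<'E'
from meas import *
f=grab("wrist","w4"); s=ctrl.read_state(); print(s['tcp_pos'],s['tool_rot'])
E
```

```text
[ 0.4813 -0.4218  0.2161] [179.7449  -2.3795   3.7417]
```

View pics/w4.png

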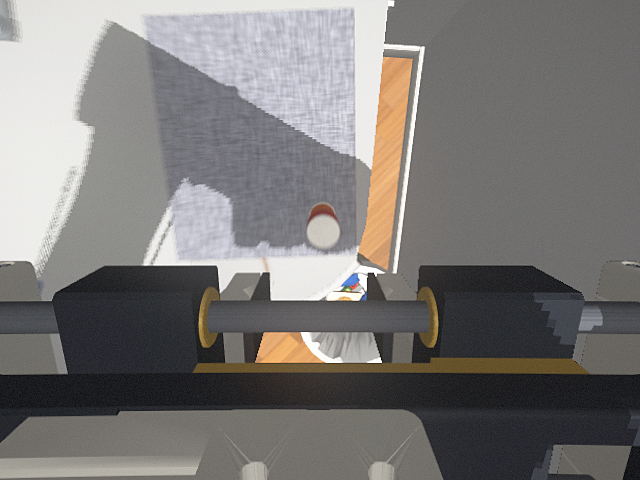

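Request:
play_rows(
  plan=[
    {"grip": 0.1, "xyz": [0.5, -4, 0], "roll": -1.2},
    {"grip": 0.1, "xyz": [0.5, -4.8, 0], "roll": 0},
    {"grip": 0.1, "xyz": [0.5, -4.8, 0], "roll": 0},
    {"grip": 0.1, "xyz": [0.5, -4.8, 0], "roll": 0},
    {"grip": 0.1, "xyz": [0.5, -4.8, 0], "roll": 0},
    {"grip": 0.1, "xyz": [0.5, -4.8, 0], "roll": 0},
    {"grip": 0.1, "xyz": [0.5, -4.8, 0], "roll": 0},
    {"grip": 0.1, "xyz": [0.5, -4.8, 0], "roll": 0},
    {"grip": 0.1, "xyz": [0.5, -3.5, 0], "roll": 0},
  ],
)

```text
t: 8.8
tcp_pos: [0.4929, -0.0005, 0.2195]
tool_rot: [179.5, -3.0, 4.5]
contact_force: [0.8, -0.7, 0.1]
width: 0.555
```

```bash
python3 - <<'E'
from meas import *
s=ctrl.read_state(); print(s['tcp_pos'],s['tool_rot'],s['joint_pos'],s['qd'])
f=grab("wrist","w5")
s=ctrl.read_state(); print(s['tcp_pos'],s['tool_rot'],s['joint_pos'],s['qd'])
f=grab("wrist","w5")
s=ctrl.read_state(); print(s['tcp_pos'],s['tool_rot'],s['joint_pos'],s['qd'])
E
```

```text
[ 0.4929 -0.0005  0.2195] [179.4773  -2.9558   4.4683] [ 24.0087   2.4185 -26.6034   1.7392 -58.3788  69.5678] [ 43.485    0.7007   0.0993   2.6943  -0.0586 -44.0979]
[0.4939 0.0026 0.2197] [179.5182  -3.0226   4.539 ] [ 24.3166   2.4704 -26.5246   1.734  -58.335   69.3338] [-4.8192  0.5811  0.6441  0.2137 -0.3804  8.5466]
[0.4936 0.0006 0.2195] [179.4826  -2.9725   4.6594] [ 24.0996   2.4822 -26.5327   1.7347 -58.3656  69.6702] [-3.6797  0.1359 -0.3426  0.0125 -0.6039  4.4676]
```

View pics/w5.png

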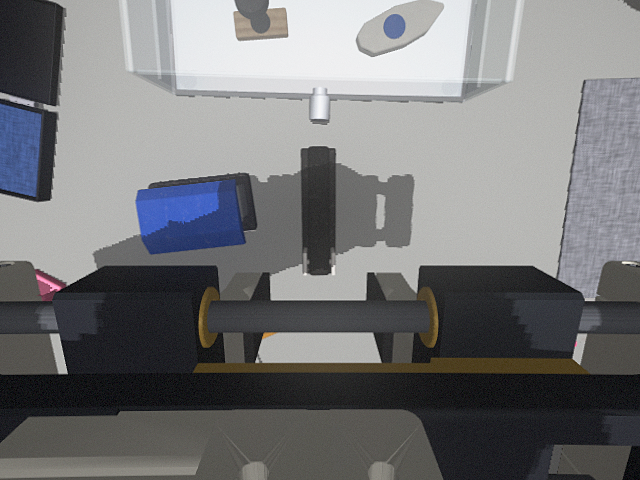

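Request:
play_rows(
  plan=[
    {"grip": 0.1, "xyz": [0, 0, 0], "roll": 0},
    {"grip": 0.1, "xyz": [0, 0, 0], "roll": 0},
    {"grip": 0.1, "xyz": [0, 0, 0], "roll": 0},
    {"grip": 0.1, "xyz": [0, 0, 0], "roll": 0},
    {"grip": 0.1, "xyz": [0, 0, 0], "roll": 0},
  ],
)

```text
t: 9.4
tcp_pos: [0.4932, -0.0014, 0.2194]
tool_rot: [179.5, -2.9, 4.6]
contact_force: [0.2, 0.6, 0.7]
width: 0.551
```

Request:
play_rows(
  plan=[
    {"grip": 0.1, "xyz": [0, 0, -5], "roll": 0},
    {"grip": 0.1, "xyz": [0, 0, -5], "roll": 0},
    {"grip": 0.1, "xyz": [0, 0, 0], "roll": 0},
  ],
)

```text
t: 9.7
tcp_pos: [0.487, -0.0035, 0.321]
tool_rot: [179.4, -2.7, 4.3]
contact_force: [-0.0, -0.4, -0.6]
width: 0.549
```

Request:
play_rows(
  plan=[
    {"grip": 0.1, "xyz": [0, 0, 1], "roll": 0},
    {"grip": 0.1, "xyz": [0, 0, 2], "roll": 0},
    {"grip": 0.1, "xyz": [0, 0, 2], "roll": 0},
    {"grip": 0.1, "xyz": [0, 0, 2], "roll": 0},
    {"grip": 0.1, "xyz": [0, 0, 2], "roll": 0},
    {"grip": 0.1, "xyz": [0, 0, 1], "roll": 0},
  ],
)

```text
t: 10.3
tcp_pos: [0.4905, -0.0067, 0.2139]
tool_rot: [179.4, -2.7, 4.1]
contact_force: [0.3, -0.1, 0.0]
width: 0.553
```

Request:
play_rows(
  plan=[
    {"grip": 0.1, "xyz": [0, 0, -5], "roll": 0},
    {"grip": 0.1, "xyz": [0, 0, -5], "roll": 0},
    {"grip": 0.1, "xyz": [0, 0, -5], "roll": 0},
    {"grip": 0.1, "xyz": [0, 0, -5], "roll": 0},
    {"grip": 0.1, "xyz": [0, 0, -4], "roll": 0},
    {"grip": 0.1, "xyz": [0, 0, -2], "roll": 0},
    {"grip": 0.1, "xyz": [0, 0, -1], "roll": 0},
    {"grip": 0.1, "xyz": [0, 0, 0], "roll": 0},
  ],
)

```text
t: 11.1
tcp_pos: [0.4761, -0.0074, 0.4834]
tool_rot: [179.2, -1.7, 3.8]
contact_force: [-0.0, -0.3, -0.7]
width: 0.55
```

Request:
play_rows(
  plan=[
    {"grip": 0.1, "xyz": [-5, 0, 0], "roll": 0},
    {"grip": 0.1, "xyz": [-5, 0, 0], "roll": 0},
    {"grip": 0.1, "xyz": [0, 0, 0], "roll": 0},
  ],
)

```text
t: 11.4
tcp_pos: [0.3746, -0.014, 0.4725]
tool_rot: [178.9, -0.9, 3.7]
contact_force: [0.7, 0.8, 1.0]
width: 0.549
```

Request:
play_rows(
  plan=[
    {"grip": 0.1, "xyz": [1, 0, 0], "roll": 0},
    {"grip": 0.1, "xyz": [2, 0, 0], "roll": 0},
    {"grip": 0.1, "xyz": [2, 0, 0], "roll": 0},
    {"grip": 0.1, "xyz": [2, 0, 0], "roll": 0},
    {"grip": 0.1, "xyz": [2, 0, 0], "roll": 0},
    {"grip": 0.1, "xyz": [1, 0, 0], "roll": 0},
  ],
)

```text
t: 12.0
tcp_pos: [0.4807, -0.0072, 0.4653]
tool_rot: [178.9, -0.4, 3.8]
contact_force: [-0.6, -0.4, -0.2]
width: 0.551
```

Request:
play_rows(
  plan=[
    {"grip": 0.1, "xyz": [0.2, -0.1, 1.5], "roll": -1.1},
    {"grip": 0.1, "xyz": [0.2, -0.1, 2.8], "roll": 0},
    {"grip": 0.1, "xyz": [0.2, -0.1, 3], "roll": 0},
    {"grip": 0.1, "xyz": [0.2, -0.1, 3], "roll": 0},
    {"grip": 0.1, "xyz": [0.2, -0.1, 3], "roll": 0},
    {"grip": 0.1, "xyz": [0.2, -0.1, 3], "roll": 0},
    {"grip": 0.1, "xyz": [0.2, -0.1, 3], "roll": 0},
    {"grip": 0.1, "xyz": [0.2, -0.1, 3], "roll": 0},
    {"grip": 0.1, "xyz": [0.2, -0.1, 3], "roll": 0},
    {"grip": 0.1, "xyz": [0.2, -0.1, 3], "roll": 0},
    {"grip": 0.1, "xyz": [0.2, -0.1, 3], "roll": 0},
    {"grip": 0.1, "xyz": [0, 0, 1.5], "roll": 0},
  ],
)

```text
t: 13.2
tcp_pos: [0.5068, -0.0053, 0.11]
tool_rot: [178.6, 0.8, 4.6]
contact_force: [0.1, 0.1, -0.8]
width: 0.547
```

Request:
play_rows(
  plan=[
    {"grip": 0.1, "xyz": [0, -0.8, 0.5], "roll": 0},
    {"grip": 0.1, "xyz": [0, 0, 0], "roll": 0},
  ],
)

```text
t: 13.4
tcp_pos: [0.5043, 0.0017, 0.1005]
tool_rot: [178.4, 1.2, 4.5]
contact_force: [0.2, -1.1, 0.1]
width: 0.548
```

```bash
python3 - <<'E'
from meas import *
f=grab("wrist","w6"); s=ctrl.read_state(); print(s['tcp_pos'],s['tool_rot'])
E
```

```text
[0.5044 0.0016 0.1009] [178.4337   1.1687   4.5197]
```

View pics/w6.png

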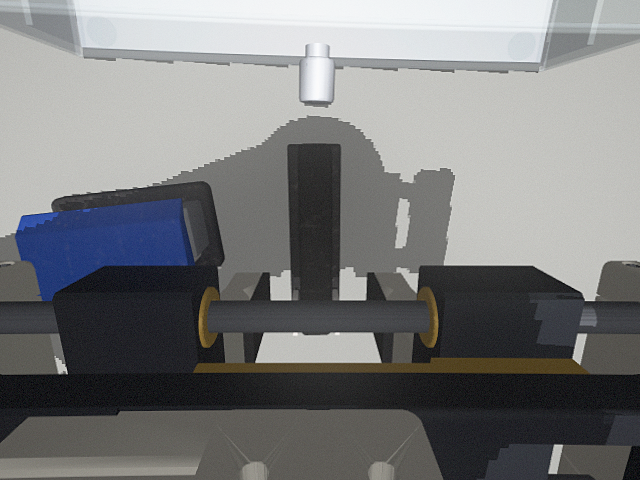

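Request:
play_rows(
  plan=[
    {"grip": 0.1, "xyz": [0.3, -0.2, 1.5], "roll": -0.4},
    {"grip": 0.1, "xyz": [0, -0.1, 2], "roll": 0},
    {"grip": 0.1, "xyz": [0, 0, 2], "roll": 0},
    {"grip": 0.1, "xyz": [0, 0, 0.8], "roll": 0},
    {"grip": 0.1, "xyz": [0, 0, 0], "roll": 0},
  ],
)

```text
t: 13.95
tcp_pos: [0.5113, 0.0051, 0.0413]
tool_rot: [178.6, 0.6, 5.1]
contact_force: [-0.7, -0.2, 0.2]
width: 0.548
```

Request:
play_rows(
  plan=[
    {"grip": 0.1, "xyz": [-0.3, 0.2, 0.6], "roll": 0},
    {"grip": 0.1, "xyz": [0, 0, 0.2], "roll": 0},
    {"grip": 0.1, "xyz": [0, 0, 0], "roll": 0},
  ],
)

```text
t: 14.25
tcp_pos: [0.5099, 0.003, 0.0354]
tool_rot: [178.6, 0.4, 5.1]
contact_force: [-0.3, 0.1, -0.3]
width: 0.55
```

Request:
play_rows(
  plan=[
    {"grip": -1, "xyz": [0, 0, 0], "roll": 0},
    {"grip": -1, "xyz": [0, 0, 0], "roll": 0},
    {"grip": -1, "xyz": [0, 0, 0], "roll": 0},
    {"grip": -1, "xyz": [0, 0, 0], "roll": 0},
  ],
  force=25,
)

```text
t: 14.65
tcp_pos: [0.5107, 0.0032, 0.0367]
tool_rot: [178.7, 0.2, 5.1]
contact_force: [0.5, -2.0, 2.0]
width: 0.245
```

Request:
play_rows(
  plan=[
    {"grip": -1, "xyz": [0, 0, -2], "roll": 0},
    {"grip": -1, "xyz": [0, 0, -3], "roll": 0},
    {"grip": -1, "xyz": [0, 0, -3], "roll": 0},
    {"grip": -1, "xyz": [0, 0, -1], "roll": 0},
  ],
)

```text
t: 15.05
tcp_pos: [0.5084, 0.0046, 0.1267]
tool_rot: [178.6, 0.7, 5.1]
contact_force: [0.4, 0.2, -1.8]
width: 0.229
```

Request:
play_rows(
  plan=[
    {"grip": -1, "xyz": [0, 2.5, 0], "roll": 0},
    {"grip": -1, "xyz": [0, 4, 0], "roll": 0},
    {"grip": -1, "xyz": [0, 4, 0], "roll": 0},
    {"grip": -1, "xyz": [0, 4, 0], "roll": 0},
    {"grip": -1, "xyz": [0, 4, 0], "roll": 0},
    {"grip": -1, "xyz": [0, 4, 0], "roll": 0},
    {"grip": -1, "xyz": [0, 4, 0], "roll": 0},
    {"grip": -1, "xyz": [0, 2.5, 0], "roll": 0},
    {"grip": -1, "xyz": [0, 0, 0], "roll": 0},
  ],
)

```text
t: 15.95
tcp_pos: [0.5335, -0.2929, 0.1283]
tool_rot: [178.8, 0.8, 5.2]
contact_force: [-0.6, 0.1, -1.7]
width: 0.227
```

Spot on. Lower to TCP z ≈ 0.040.

Request:
play_rows(
  plan=[
    {"grip": -1, "xyz": [0, 0, 2], "roll": 0},
    {"grip": -1, "xyz": [0, 0, 2.5], "roll": 0},
    {"grip": -1, "xyz": [0, 0, 2.5], "roll": 0},
    {"grip": -1, "xyz": [0, 0, 1], "roll": 0},
    {"grip": -1, "xyz": [0, 0, 0.3], "roll": 0},
    {"grip": -1, "xyz": [0, 0, 0], "roll": 0},
  ],
)

```text
t: 16.55
tcp_pos: [0.5308, -0.2949, 0.0403]
tool_rot: [178.9, 1.0, 5.1]
contact_force: [0.8, 0.0, -0.1]
width: 0.224
```

Request:
play_rows(
  plan=[
    {"grip": -1, "xyz": [0, 0, 0.2], "roll": 0},
    {"grip": -1, "xyz": [0, 0, 0.2], "roll": 0},
  ],
)

```text
t: 16.75
tcp_pos: [0.5308, -0.295, 0.04]
tool_rot: [178.8, 1.0, 5.2]
contact_force: [-5.9, 3.4, 15.4]
width: 0.23
```

Request:
play_rows(
  plan=[
    {"grip": -1, "xyz": [0, 0, -0.1], "roll": 0},
    {"grip": 0.1, "xyz": [0, 0, 0], "roll": 0},
    {"grip": 0.1, "xyz": [0, 0, 0], "roll": 0},
    {"grip": 0.1, "xyz": [0, 0, -1], "roll": 0},
    {"grip": 0.1, "xyz": [0, 0, -3], "roll": 0},
    {"grip": 0.1, "xyz": [0, 0, -4], "roll": 0},
    {"grip": 0.1, "xyz": [0, 0, -4], "roll": 0},
    {"grip": 0.1, "xyz": [0, 0, -3], "roll": 0},
  ],
)

```text
t: 17.55
tcp_pos: [0.5322, -0.2905, 0.1968]
tool_rot: [178.9, 1.1, 5.2]
contact_force: [0.0, -0.5, -0.5]
width: 0.55
```

```bash
python3 - <<'E'
from meas import *
f=grab("wrist","w7"); s=ctrl.read_state(); print(s['tcp_pos'],s['tool_rot'])
E
```

```text
[ 0.5345 -0.2914  0.2022] [178.6833   0.7752   5.2812]
```

View pics/w7.png

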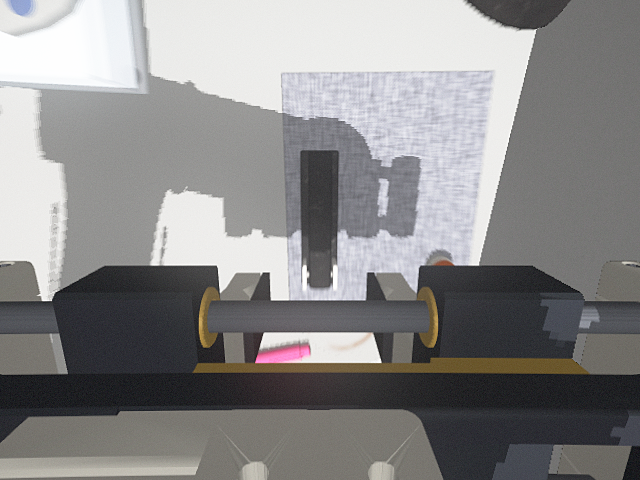

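Request:
play_rows(
  plan=[
    {"grip": 0.6, "xyz": [0, 0, 0], "roll": 8.4},
    {"grip": 0.6, "xyz": [0, 0, 0], "roll": 8.4},
    {"grip": 0.6, "xyz": [0, 0, 0], "roll": 8.4},
    {"grip": 0.6, "xyz": [0, 0, 0], "roll": 8.4},
    {"grip": 0.6, "xyz": [0, 0, 0], "roll": 8.4},
    {"grip": 0.6, "xyz": [0, 0, 0], "roll": 8.4},
    {"grip": 0.6, "xyz": [0, 0, 0], "roll": 8.4},
    {"grip": 0.6, "xyz": [0, 0, 0], "roll": 8.4},
    {"grip": 0.6, "xyz": [0, 0, 0], "roll": 8.4},
    {"grip": 0.6, "xyz": [0, 0, 0], "roll": 8.4},
    {"grip": 0.6, "xyz": [0, 0, 0], "roll": 0},
  ],
)

```text
t: 18.7
tcp_pos: [0.5368, -0.2915, 0.2133]
tool_rot: [179.9, -1.5, -80.8]
contact_force: [0.5, -0.5, 0.1]
width: 0.799
```

Request:
play_rows(
  plan=[
    {"grip": 0.9, "xyz": [-3, -0.4, 0], "roll": -1.7},
    {"grip": 0.9, "xyz": [-4.8, -0.4, 0], "roll": 0},
    {"grip": 0.9, "xyz": [-4.8, -0.4, 0], "roll": 0},
    {"grip": 0.9, "xyz": [-4.8, -0.4, 0], "roll": 0},
    {"grip": 0.9, "xyz": [-4.8, -0.4, 0], "roll": 0},
    {"grip": 0.9, "xyz": [-4.8, -0.4, 0], "roll": 0},
    {"grip": 0.9, "xyz": [-4.8, -0.4, 0], "roll": 0},
    {"grip": 0.9, "xyz": [-4.8, -0.4, 0], "roll": 0},
    {"grip": 0.9, "xyz": [-3, -0.4, 0], "roll": 0},
    {"grip": 0.9, "xyz": [0, 0, 0], "roll": 0},
    {"grip": 0.9, "xyz": [0, 0, 0], "roll": 0},
  ],
)

```text
t: 19.8
tcp_pos: [0.4897, 0.1175, 0.206]
tool_rot: [-179.8, -1.5, -76.0]
contact_force: [0.3, 0.3, 0.2]
width: 0.948
```

```bash
python3 - <<'E'
from meas import *
f=grab("wrist","w8"); s=ctrl.read_state(); print(s['tcp_pos'],s['tool_rot'],s['joint_pos'])
hsv=cv2.cvtColor(f['img'],cv2.COLOR_RGB2HSV); H,S,V=[hsv[:,:,i].astype(int) for i in range(3)]
b=(H>105)&(H<130)&(S>120)&(V>40); b[265:]=0
for z in (.04,.056): rect(f,b,z,'punch')
E
```

```text
[0.4899 0.1172 0.206 ] [-179.758    -1.5206  -76.1128] [ 36.9799   5.8971 -24.5979   1.7268 -59.8901 -23.9608]
punch z 0.04 c 499.5 116.4 size 62.4 79.2 ang 10.89 area px 5259.5
punch z 0.056 c 499.8 113.1 size 59.2 75.1 ang 10.89 area px 5259.5
```

View pics/w8.png

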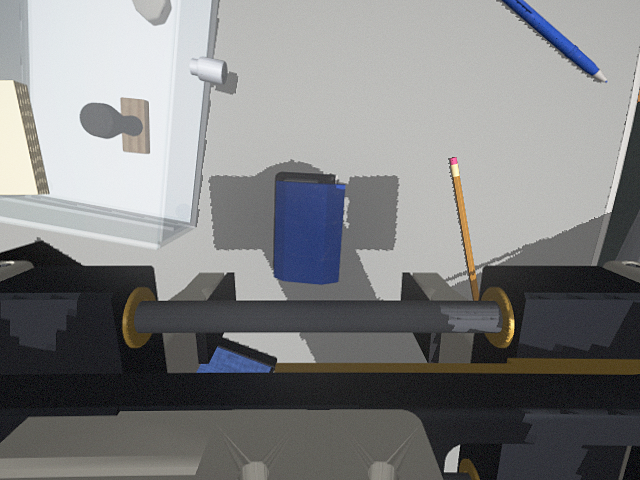

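Request:
play_rows(
  plan=[
    {"grip": 0.9, "xyz": [-0.4, -0.9, 1.5], "roll": 3},
    {"grip": 0.9, "xyz": [-0.1, 0, 2.5], "roll": 0},
    {"grip": 0.9, "xyz": [-0.1, 0, 2.5], "roll": 0},
    {"grip": 0.9, "xyz": [-0.1, 0, 2], "roll": 0},
    {"grip": 0.9, "xyz": [0, 0, 1], "roll": 0},
    {"grip": 0.9, "xyz": [0, 0, 0], "roll": 0},
  ],
)

```text
t: 20.45
tcp_pos: [0.5007, 0.1182, 0.1101]
tool_rot: [-179.5, -1.5, -79.1]
contact_force: [-0.3, -0.3, 0.3]
width: 0.953
```

Request:
play_rows(
  plan=[
    {"grip": 0.9, "xyz": [-0.5, 0.1, 1.5], "roll": 0},
    {"grip": 0.9, "xyz": [-0.1, 0, 2], "roll": 0},
    {"grip": 0.9, "xyz": [-0.1, 0, 1.8], "roll": 0},
    {"grip": 0.9, "xyz": [0, 0, 0.8], "roll": 0},
    {"grip": 0.9, "xyz": [0, 0, 0.1], "roll": 0},
    {"grip": 0.9, "xyz": [0, 0, 0], "roll": 0},
  ],
)

```text
t: 21.05
tcp_pos: [0.504, 0.1228, 0.0521]
tool_rot: [-179.0, -1.3, -79.1]
contact_force: [-0.0, 1.1, 0.2]
width: 0.951
```

Request:
play_rows(
  plan=[
    {"grip": 0.9, "xyz": [0, 0.5, 0.5], "roll": 0},
    {"grip": 0.9, "xyz": [0, 0.1, 0.2], "roll": 0},
    {"grip": 0.9, "xyz": [0, 0, 0], "roll": 0},
  ],
)

```text
t: 21.35
tcp_pos: [0.499, 0.122, 0.0466]
tool_rot: [-178.8, -1.3, -79.1]
contact_force: [0.2, 0.2, -0.6]
width: 0.954
```

Request:
play_rows(
  plan=[
    {"grip": -0.2, "xyz": [0, 0, 0], "roll": 0},
    {"grip": -0.2, "xyz": [0, 0, 0], "roll": 0},
    {"grip": -0.2, "xyz": [0, 0, 0], "roll": 0},
    {"grip": -0.2, "xyz": [0, 0, 0], "roll": 0},
  ],
  force=40,
)

```text
t: 21.75
tcp_pos: [0.4989, 0.1222, 0.0473]
tool_rot: [-178.8, -1.2, -79.1]
contact_force: [-1.5, 0.4, 1.0]
width: 0.69
```

Request:
play_rows(
  plan=[
    {"grip": -0.2, "xyz": [0, 0, -1.5], "roll": 0},
    {"grip": -0.2, "xyz": [0, 0, -3], "roll": 0},
    {"grip": -0.2, "xyz": [0, 0, -3], "roll": 0},
    {"grip": -0.2, "xyz": [0, 0, -2], "roll": 0},
    {"grip": -0.2, "xyz": [0, 0, 0], "roll": 0},
  ],
)

```text
t: 22.25
tcp_pos: [0.4934, 0.1222, 0.1418]
tool_rot: [-179.3, -1.4, -79.1]
contact_force: [1.0, 0.2, -3.9]
width: 0.682
```

Request:
play_rows(
  plan=[
    {"grip": -0.2, "xyz": [3, 0, 0], "roll": 0},
    {"grip": -0.2, "xyz": [4.5, 0, 0], "roll": 0},
    {"grip": -0.2, "xyz": [4.8, 0, 0], "roll": 0},
    {"grip": -0.2, "xyz": [4.8, -0.2, 0], "roll": 0},
    {"grip": -0.2, "xyz": [4.8, -0.3, 0], "roll": 0},
    {"grip": -0.2, "xyz": [4.8, -0.3, 0], "roll": 0},
    {"grip": -0.2, "xyz": [4.8, -0.3, 0], "roll": 0},
    {"grip": -0.2, "xyz": [4.8, -0.3, 0], "roll": 0},
    {"grip": -0.2, "xyz": [4.8, -0.3, 0], "roll": 0},
    {"grip": -0.2, "xyz": [4.5, -0.3, 0], "roll": 0},
    {"grip": -0.2, "xyz": [3, -0.3, 0], "roll": 0},
    {"grip": -0.2, "xyz": [0, 0, 0], "roll": 0},
  ],
)

```text
t: 23.45
tcp_pos: [0.6029, -0.3673, 0.1286]
tool_rot: [179.5, -0.7, -79.1]
contact_force: [0.2, 0.6, -4.4]
width: 0.689
```

```bash
python3 - <<'E'
from meas import *
f=grab("wrist","w9"); s=ctrl.read_state(); print(s['tcp_pos'],s['tool_rot'],s['joint_pos'])
E
```

```text
[ 0.6019 -0.3656  0.128 ] [179.3968  -0.603  -79.0574] [-15.0435  27.958   -3.7874   0.9453 -58.5362  25.4875]
```

View pics/w9.png

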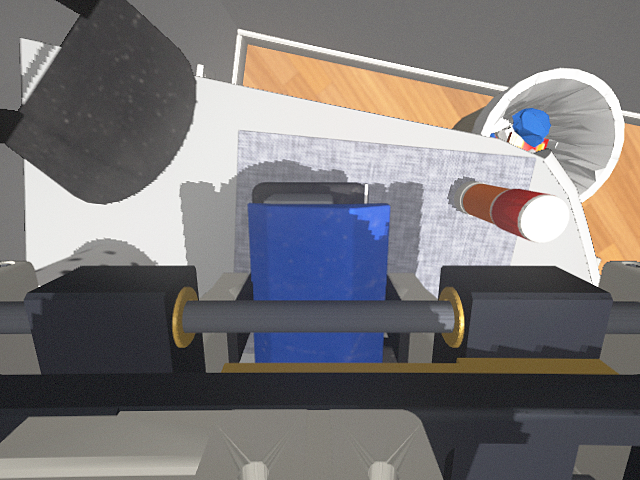

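Request:
play_rows(
  plan=[
    {"grip": -0.2, "xyz": [0.8, -0.9, 0.5], "roll": 0},
    {"grip": -0.2, "xyz": [0, 0, 2], "roll": 0},
    {"grip": -0.2, "xyz": [0, 0, 2], "roll": 0},
    {"grip": -0.2, "xyz": [0, 0, 1.6], "roll": 0},
    {"grip": -0.2, "xyz": [0, 0, 0.8], "roll": 0},
    {"grip": -0.2, "xyz": [0, 0, 0.2], "roll": 0},
    {"grip": -0.2, "xyz": [0, 0, 0], "roll": 0},
  ],
)

```text
t: 24.2
tcp_pos: [0.6106, -0.3685, 0.0507]
tool_rot: [179.0, -0.5, -78.8]
contact_force: [1.5, -0.9, -4.1]
width: 0.687
```

Request:
play_rows(
  plan=[
    {"grip": -0.2, "xyz": [0, 0, 0.2], "roll": 0},
    {"grip": -0.2, "xyz": [0, 0, 0.1], "roll": 0},
  ],
)

```text
t: 24.4
tcp_pos: [0.6108, -0.3683, 0.0505]
tool_rot: [179.0, -0.6, -78.7]
contact_force: [-3.1, -0.3, 2.8]
width: 0.689
```

Contact. Release and rise.

Request:
play_rows(
  plan=[
    {"grip": -0.2, "xyz": [0, 0, 0.1], "roll": 0},
    {"grip": 0.9, "xyz": [0, 0, 0], "roll": 0},
    {"grip": 0.9, "xyz": [0, 0, 0], "roll": 0},
    {"grip": 0.9, "xyz": [0, 0, 0], "roll": 0},
    {"grip": 0.9, "xyz": [0, 0, -1], "roll": 0},
    {"grip": 0.9, "xyz": [0, 0, -3], "roll": 0},
    {"grip": 0.9, "xyz": [0, 0, -5], "roll": 0},
    {"grip": 0.9, "xyz": [0, 0, -5], "roll": 0},
    {"grip": 0.9, "xyz": [0, 0, -4], "roll": 0},
    {"grip": 0.9, "xyz": [0, 0, -1], "roll": 0},
  ],
)

```text
t: 25.4
tcp_pos: [0.6148, -0.3642, 0.2472]
tool_rot: [179.0, -0.6, -78.5]
contact_force: [0.8, -0.7, 1.1]
width: 0.952
```

```bash
python3 - <<'E'
from meas import *
f=grab("wrist","w10"); s=ctrl.read_state(); print(s['tcp_pos'],s['tool_rot'],s['joint_pos'])
g=grab("top"); crop(g,280,130,500,280,3.6,"t10")
E
```

```text
[ 0.6148 -0.3642  0.2473] [178.9762  -0.5628 -78.5184] [-14.5724  24.3923   6.6075   0.9995 -72.8904  25.7493]
```

View pics/w10.png

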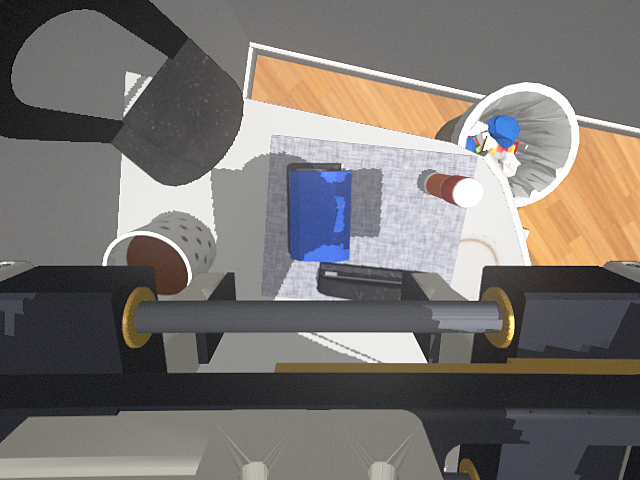

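Request:
play_rows(
  plan=[
    {"grip": 0.3, "xyz": [0, 0, 0], "roll": -8.2},
    {"grip": 0.3, "xyz": [0, 0, 0], "roll": -8.2},
    {"grip": 0.3, "xyz": [0, 0, 0], "roll": -8.2},
    {"grip": 0.3, "xyz": [0, 0, 0], "roll": -8.2},
    {"grip": 0.3, "xyz": [0, 0, 0], "roll": -8.2},
    {"grip": 0.3, "xyz": [0, 0, 0], "roll": -8.2},
    {"grip": 0.3, "xyz": [0, 0, 0], "roll": -8.2},
    {"grip": 0.3, "xyz": [0, 0, 0], "roll": -8.2},
    {"grip": 0.3, "xyz": [0, 0, 0], "roll": -8.2},
    {"grip": 0.3, "xyz": [0, 0, 0], "roll": -8},
    {"grip": 0.3, "xyz": [0, 0, 0], "roll": 0},
  ],
)

```text
t: 26.6
tcp_pos: [0.6093, -0.3598, 0.2297]
tool_rot: [-179.8, 2.1, 6.5]
contact_force: [-0.0, 0.7, 0.4]
width: 0.649
```

Request:
play_rows(
  plan=[
    {"grip": 0.0, "xyz": [-0.2, -3.5, 0], "roll": 3},
    {"grip": 0.0, "xyz": [-0.2, -4.8, 0], "roll": 0},
    {"grip": 0.0, "xyz": [-0.2, -4.8, 0], "roll": 0},
    {"grip": 0.0, "xyz": [-0.2, -4.8, 0], "roll": 0},
    {"grip": 0.0, "xyz": [-0.2, -4.8, 0], "roll": 0},
    {"grip": 0.0, "xyz": [-0.2, -4.8, 0], "roll": 0},
    {"grip": 0.0, "xyz": [-0.2, -4.8, 0], "roll": 0},
    {"grip": 0.0, "xyz": [-0.2, -3.5, 0], "roll": 0},
    {"grip": 0.0, "xyz": [0, 0, 0], "roll": 0},
    {"grip": 0.0, "xyz": [0, 0, 0], "roll": 0},
  ],
)

```text
t: 27.6
tcp_pos: [0.5707, 0.0097, 0.2213]
tool_rot: [-179.9, 2.8, 0.6]
contact_force: [0.3, 0.1, 0.4]
width: 0.502
```

```bash
python3 - <<'E'
from meas import *
f=grab("wrist","w11"); s=ctrl.read_state(); print(s['tcp_pos'],s['tool_rot'],s['joint_pos'])
E
```

```text
[0.5708 0.0093 0.2213] [-179.927     2.7895    0.5586] [ 19.899   13.373  -12.0427  -1.0766 -67.196   71.0976]
```

View pics/w11.png

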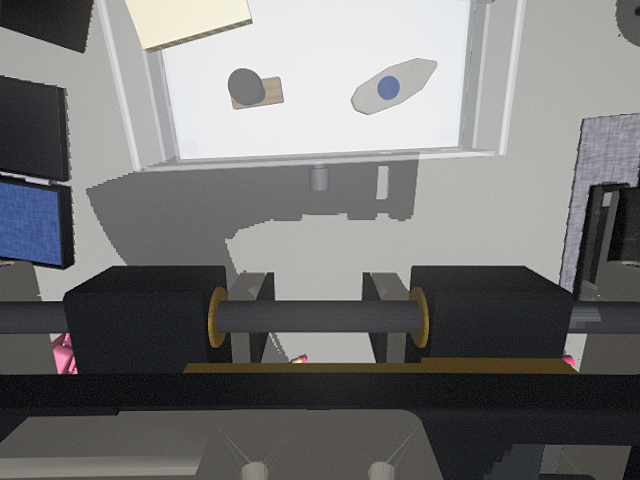

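```bash
python3 - <<'E'
from meas import *
f=grab("wrist"); crop(f,120,40,520,220,2,"w11c")
E
```

```text
(no output)
```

View pics/w11c.png

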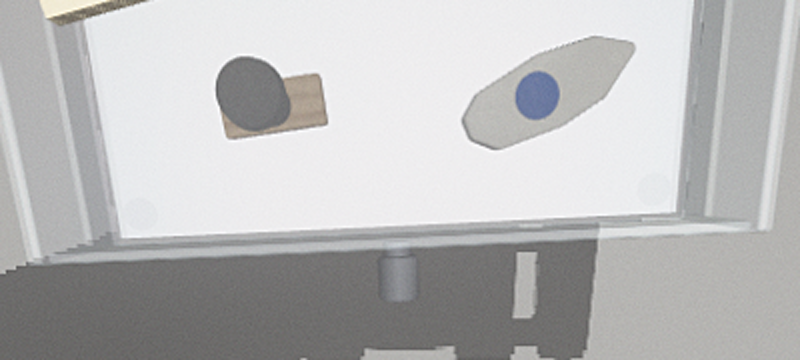

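```bash
python3 - <<'E'
from meas import *
f=grab("wrist")
C=lambda x,y:(120+x/2,40+y/2)
print('knob',onz(f,[C(380,280),C(417,280),C(398,302),C(398,255)],.052))
print('front z90',onz(f,[C(30,264),C(770,231)],.09))
print('stamp top',onz(f,[C(247,88)],.079),'foot',onz(f,[C(276,106)],.021))
E
```

```text
knob [[ 0.6027  0.0161  0.052 ]
 [ 0.6028 -0.0007  0.052 ]
 [ 0.5927  0.0078  0.052 ]
 [ 0.6139  0.008   0.052 ]]
front z90 [[ 0.6128  0.1524  0.09  ]
 [ 0.6281 -0.1352  0.09  ]]
stamp top [[0.6783 0.0659 0.079 ]] foot [[0.6774 0.0649 0.021 ]]
```

Request:
play_rows(
  plan=[
    {"grip": 0.0, "xyz": [0.7, 0, 1.5], "roll": -2.7},
    {"grip": 0.0, "xyz": [0.7, 0, 2.5], "roll": 0},
    {"grip": 0.0, "xyz": [0.7, 0, 2.5], "roll": 0},
    {"grip": 0.0, "xyz": [0.7, 0, 2.5], "roll": 0},
    {"grip": 0.0, "xyz": [0.7, 0, 1.5], "roll": 0},
    {"grip": 0.0, "xyz": [0, 0, 0], "roll": 0},
    {"grip": 0.0, "xyz": [0, 0, 0], "roll": 0},
  ],
)

```text
t: 28.45
tcp_pos: [0.6037, 0.0013, 0.1122]
tool_rot: [-179.8, 2.6, 2.4]
contact_force: [-0.5, 0.1, 0.9]
width: 0.501
```

Request:
play_rows(
  plan=[
    {"grip": 0.0, "xyz": [0.2, -0.7, 1], "roll": -0.9},
    {"grip": 0.0, "xyz": [0, 0, 2], "roll": 0},
    {"grip": 0.0, "xyz": [0, 0, 1.8], "roll": 0},
    {"grip": 0.0, "xyz": [0, 0, 0.8], "roll": 0},
    {"grip": 0.0, "xyz": [0, 0, 0.2], "roll": 0},
    {"grip": 0.0, "xyz": [0, 0, 0], "roll": 0},
  ],
)

```text
t: 29.05
tcp_pos: [0.6063, 0.0107, 0.0572]
tool_rot: [-179.7, 2.1, 3.5]
contact_force: [-0.2, -0.0, 0.6]
width: 0.502
```

Request:
play_rows(
  plan=[
    {"grip": 0.0, "xyz": [-0.3, 0.2, 0.4], "roll": 0},
    {"grip": -1, "xyz": [0, 0, 0], "roll": 0},
    {"grip": -1, "xyz": [0, 0, 0], "roll": 0},
    {"grip": -1, "xyz": [0, 0, 0], "roll": 0},
  ],
  force=20,
)

```text
t: 29.45
tcp_pos: [0.6044, 0.0088, 0.0555]
tool_rot: [-179.6, 1.9, 3.5]
contact_force: [0.2, -0.9, 0.4]
width: 0.289
```

Request:
play_rows(
  plan=[
    {"grip": -1, "xyz": [0, 0, 0], "roll": 0},
    {"grip": -1, "xyz": [0, 0, 0], "roll": 0},
  ],
)

```text
t: 29.65
tcp_pos: [0.6046, 0.0091, 0.0558]
tool_rot: [-179.6, 1.8, 3.5]
contact_force: [1.0, 0.2, -2.9]
width: 0.199
```

Gripped (0.199×88 = 17.5 mm, matching the knob). Now I pull.

Request:
play_rows(
  plan=[
    {"grip": -1, "xyz": [-1, 0, 0], "roll": 0},
    {"grip": -1, "xyz": [-2, 0, 0], "roll": 0},
    {"grip": -1, "xyz": [-2, 0, 0], "roll": 0},
    {"grip": -1, "xyz": [-2, 0, 0], "roll": 0},
    {"grip": -1, "xyz": [-2, 0, 0], "roll": 0},
  ],
)

```text
t: 30.15
tcp_pos: [0.5118, 0.0039, 0.0558]
tool_rot: [-179.6, 1.8, 3.4]
contact_force: [1.1, 2.8, -6.7]
width: 0.198
```

Request:
play_rows(
  plan=[
    {"grip": -1, "xyz": [-1.5, 0, 0], "roll": 0},
    {"grip": -1, "xyz": [-1.2, 0, 0], "roll": 0},
    {"grip": -1, "xyz": [-0.3, 0, 0], "roll": 0},
    {"grip": -1, "xyz": [0, 0, 0], "roll": 0},
  ],
)

```text
t: 30.55
tcp_pos: [0.4759, 0.0019, 0.0558]
tool_rot: [-179.5, 2.0, 3.4]
contact_force: [1.5, 0.3, -6.7]
width: 0.202
```

Request:
play_rows(
  plan=[
    {"grip": -0.1, "xyz": [0, 0, 0], "roll": 0},
    {"grip": -0.1, "xyz": [0, 0, 0], "roll": 0},
    {"grip": -0.1, "xyz": [0, 0, 0], "roll": 0},
    {"grip": -0.1, "xyz": [0, 0, -2], "roll": 0},
    {"grip": -0.1, "xyz": [0, 0, -4], "roll": 0},
    {"grip": -0.1, "xyz": [0, 0, -4], "roll": 0},
    {"grip": -0.1, "xyz": [0.5, -2, -3], "roll": 0},
    {"grip": -0.1, "xyz": [0.5, -2, 0], "roll": 0},
    {"grip": -0.1, "xyz": [0, 0, 0], "roll": 0},
    {"grip": -0.1, "xyz": [0, 0, 0], "roll": 0},
  ],
)

```text
t: 31.55
tcp_pos: [0.493, 0.0415, 0.1936]
tool_rot: [-179.6, 1.8, 3.3]
contact_force: [0.2, -0.5, 0.5]
width: 0.452
```

```bash
python3 - <<'E'
from meas import *
f=grab("wrist","w12"); s=ctrl.read_state(); print(s['tcp_pos'],s['tool_rot'],s['joint_pos'])
print(proj(f,[.5494,.0581,.079]))
E
```

```text
[0.4928 0.0413 0.1933] [-179.6305    1.8049    3.327 ] [ 26.7636   6.9324 -24.0129  -1.2134 -60.5693  67.1678]
[[300.4984 158.5591]]
```

View pics/w12.png

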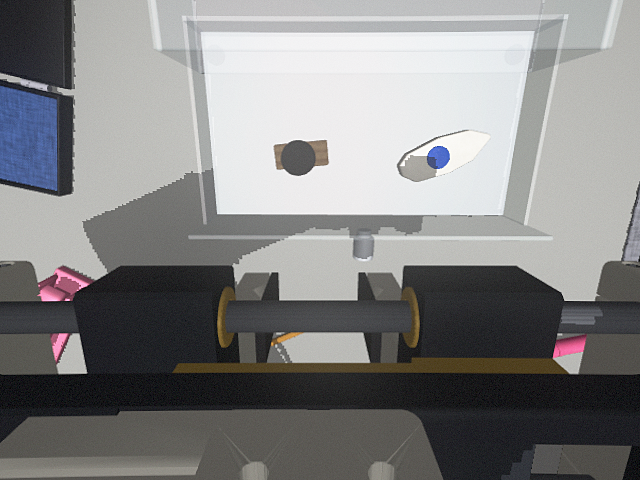

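Request:
play_rows(
  plan=[
    {"grip": 0, "xyz": [2.5, -0.6, 0], "roll": 0},
    {"grip": 0, "xyz": [2.5, -0.6, 1], "roll": 0},
    {"grip": 0, "xyz": [1, -0.2, 2], "roll": 0},
    {"grip": 0, "xyz": [0.1, 0, 2.5], "roll": 0},
    {"grip": 0, "xyz": [0.1, 0, 1.5], "roll": 0},
    {"grip": 0, "xyz": [0, 0, 0], "roll": 0},
    {"grip": 0, "xyz": [0, 0, 0], "roll": 0},
  ],
)

```text
t: 32.3
tcp_pos: [0.5516, 0.0542, 0.1153]
tool_rot: [-179.8, 2.2, 3.1]
contact_force: [-0.0, 0.2, 0.4]
width: 0.501
```

```bash
python3 - <<'E'
from meas import *
f=grab("wrist","w13"); s=ctrl.read_state(); print(s['tcp_pos'],s['tool_rot'])
print(proj(f,[.5502,.0592,.079]))
E
```

```text
[0.5516 0.0543 0.1154] [-179.8192    2.2106    3.1198]
[[308.7409 273.8112]]
```

View pics/w13.png

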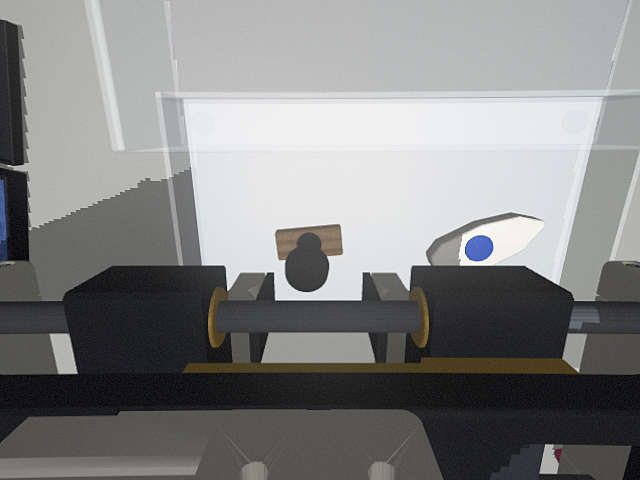

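Request:
play_rows(
  plan=[
    {"grip": 0, "xyz": [0, -0.5, 1], "roll": 0},
    {"grip": 0, "xyz": [0, 0, 2], "roll": 0},
    {"grip": 0, "xyz": [0, 0, 1.8], "roll": 0},
    {"grip": 0, "xyz": [0, 0, 0.6], "roll": 0},
    {"grip": 0, "xyz": [0, 0, 0], "roll": 0},
  ],
)

```text
t: 32.85
tcp_pos: [0.5512, 0.061, 0.0627]
tool_rot: [-179.7, 1.8, 3.1]
contact_force: [1.0, 0.3, 0.3]
width: 0.497
```

Request:
play_rows(
  plan=[
    {"grip": -1, "xyz": [0, 0.1, 0], "roll": 0},
    {"grip": -1, "xyz": [0, 0, 0], "roll": 0},
    {"grip": -1, "xyz": [0, 0, 0], "roll": 0},
    {"grip": -1, "xyz": [0, 0, 0], "roll": 0},
    {"grip": -1, "xyz": [0, 0, 0], "roll": 0},
  ],
  force=15,
)

```text
t: 33.35
tcp_pos: [0.5529, 0.0607, 0.0656]
tool_rot: [-179.6, 1.5, 3.2]
contact_force: [-1.1, -0.8, -0.4]
width: 0.276
```

Request:
play_rows(
  plan=[
    {"grip": -1, "xyz": [0, 0, -1.5], "roll": 0},
    {"grip": -1, "xyz": [0, 0, -3], "roll": 0},
    {"grip": -1, "xyz": [0, 0, -3], "roll": 0},
    {"grip": -1, "xyz": [0, 0, -3], "roll": 0},
    {"grip": -1, "xyz": [0, 0, -2], "roll": 0},
    {"grip": -1, "xyz": [0, 0, 0], "roll": 0},
  ],
)

```text
t: 33.95
tcp_pos: [0.5556, 0.0594, 0.1951]
tool_rot: [-179.7, 1.7, 3.1]
contact_force: [0.6, 0.6, -0.4]
width: 0.274
```

```bash
python3 - <<'E'
from meas import *
f=grab("wrist","w14"); s=ctrl.read_state(); print(s['tcp_pos'],s['tool_rot'])
g=grab("top"); crop(g,180,130,400,280,3.6,"t14")
E
```

```text
[0.555  0.0592 0.1937] [-179.6588    1.7591    3.1151]
```

View pics/w14.png

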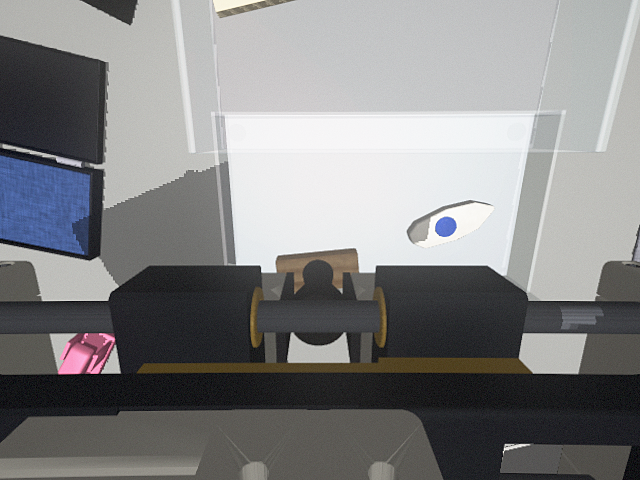

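Request:
play_rows(
  plan=[
    {"grip": -1, "xyz": [-0.5, -3, 0], "roll": 0},
    {"grip": -1, "xyz": [-1.3, -4.4, 0], "roll": 0},
    {"grip": -1, "xyz": [-1.5, -4.4, 0], "roll": 0},
    {"grip": -1, "xyz": [-1.5, -4.4, 0], "roll": 0},
    {"grip": -1, "xyz": [-1.5, -4.4, 0], "roll": 0},
    {"grip": -1, "xyz": [-1.3, -4, 0], "roll": 0},
    {"grip": -1, "xyz": [-0.5, -2, 0], "roll": 0},
    {"grip": -1, "xyz": [0, 0, 0], "roll": 0},
  ],
)

```text
t: 34.85
tcp_pos: [0.4511, 0.3261, 0.1848]
tool_rot: [179.8, 2.7, 2.8]
contact_force: [-0.2, 0.2, -0.1]
width: 0.277
```

```bash
python3 - <<'E'
from meas import *
f=grab("wrist","w15"); s=ctrl.read_state(); print(s['tcp_pos'],s['tool_rot'])
hsv=cv2.cvtColor(f['img'],cv2.COLOR_RGB2HSV); H,S,V=[hsv[:,:,i].astype(int) for i in range(3)]
b=(H>100)&(H<130)&(S>90)&(V>30); b[262:]=0
rect(f,b,.014,'felt')
E
```

```text
[0.4511 0.3249 0.1845] [179.7305   2.7407   2.7282]
felt z 0.014 c 552.6 340.7 size 122.0 84.0 ang 80.59 area px 15020.5
```

View pics/w15.png

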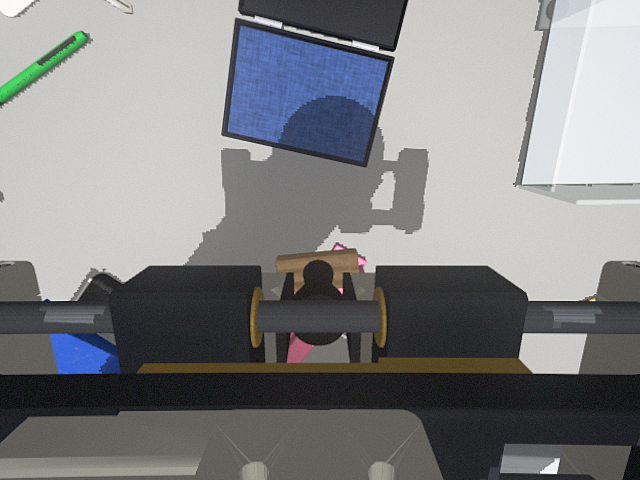

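```bash
python3 - <<'E'
from meas import *
f=grab("wrist"); s=ctrl.read_state(); z=s['tcp_pos'][2]-.0546+.010
P=onz(f,[(277,258),(357,250),(279,272),(358,266)],z); print(P,s['tcp_pos'],np.linalg.norm(P[1]-P[0]))
crop(f,230,220,410,360,4,"w15c")
E
```

```text
[[0.455  0.3483 0.1402]
 [0.462  0.3025 0.1402]
 [0.4462 0.3471 0.1402]
 [0.4521 0.3011 0.1402]] [0.4516 0.324  0.1848] 0.046368167866698916
```

View pics/w15c.png

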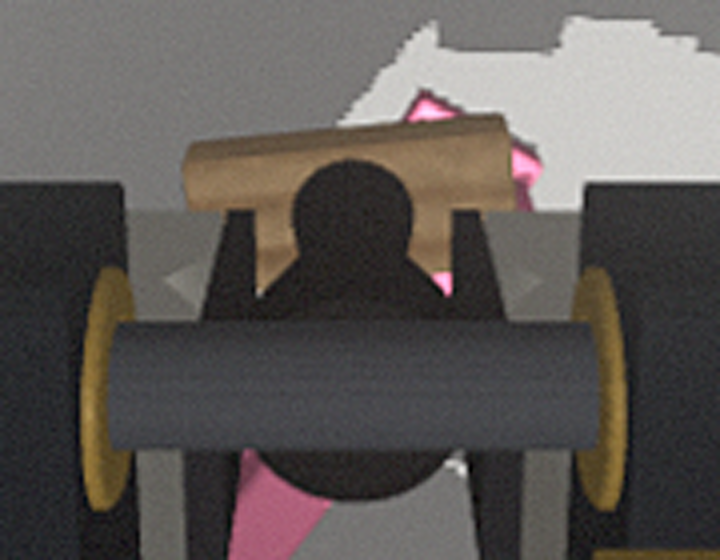

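Request:
play_rows(
  plan=[
    {"grip": -1, "xyz": [0, 0, 0], "roll": 7.5},
    {"grip": -1, "xyz": [0, 0, 0], "roll": 7.5},
    {"grip": -1, "xyz": [2, -0.8, 0], "roll": 0},
    {"grip": -1, "xyz": [3, -1.3, 0], "roll": 0},
    {"grip": -1, "xyz": [3, -1.3, 0], "roll": 0},
    {"grip": -1, "xyz": [1.5, -0.8, 0], "roll": 0},
    {"grip": -1, "xyz": [0, 0, 0], "roll": 0},
    {"grip": -1, "xyz": [0, 0, 0], "roll": 0},
  ],
)

```text
t: 35.75
tcp_pos: [0.5579, 0.3316, 0.1738]
tool_rot: [178.5, 2.9, -13.6]
contact_force: [0.3, 0.3, -0.7]
width: 0.277
```

Request:
play_rows(
  plan=[
    {"grip": -1, "xyz": [0, -0.8, 1], "roll": 1.3},
    {"grip": -1, "xyz": [0, -0.2, 2.5], "roll": 0},
    {"grip": -1, "xyz": [0, 0, 2.5], "roll": 0},
    {"grip": -1, "xyz": [0, 0, 1.5], "roll": 0},
    {"grip": -1, "xyz": [0, 0, 0.5], "roll": 0},
    {"grip": -1, "xyz": [0, 0, 0], "roll": 0},
  ],
)

```text
t: 36.35
tcp_pos: [0.5526, 0.3394, 0.0896]
tool_rot: [178.4, 2.9, -15.3]
contact_force: [0.9, -0.3, -0.3]
width: 0.272
```

Request:
play_rows(
  plan=[
    {"grip": -1, "xyz": [0.3, -0.1, 0.8], "roll": 0},
    {"grip": -1, "xyz": [0.1, 0, 0.6], "roll": 0},
    {"grip": -1, "xyz": [0, 0, 0.3], "roll": 0},
    {"grip": -1, "xyz": [0, 0, 0], "roll": 0},
  ],
)

```text
t: 36.75
tcp_pos: [0.5567, 0.3402, 0.0732]
tool_rot: [178.6, 2.8, -15.3]
contact_force: [-0.1, 0.5, -0.7]
width: 0.273
```

Request:
play_rows(
  plan=[
    {"grip": -1, "xyz": [0, 0, 0.3], "roll": 0},
    {"grip": -1, "xyz": [0, 0, 0.2], "roll": 0},
  ],
)

```text
t: 36.95
tcp_pos: [0.5569, 0.3405, 0.0687]
tool_rot: [178.7, 2.7, -15.3]
contact_force: [-0.6, 0.2, -0.5]
width: 0.273
```

Request:
play_rows(
  plan=[
    {"grip": -1, "xyz": [-0.1, 0, 0.2], "roll": 0},
    {"grip": -1, "xyz": [0, 0, 0.2], "roll": 0},
  ],
)

```text
t: 37.15
tcp_pos: [0.5568, 0.3403, 0.0673]
tool_rot: [178.7, 2.6, -15.2]
contact_force: [-3.2, -5.3, 17.8]
width: 0.278
```

Contact. Ease off, release gently, rise and look.

Request:
play_rows(
  plan=[
    {"grip": -1, "xyz": [0, 0, -0.1], "roll": 0},
    {"grip": -0.3, "xyz": [0, 0, 0], "roll": 0},
    {"grip": -0.1, "xyz": [0, 0, 0], "roll": 0},
    {"grip": 0, "xyz": [0, 0, 0], "roll": 0},
    {"grip": 0, "xyz": [0, 0, -1], "roll": 0},
    {"grip": 0, "xyz": [0, 0, -3], "roll": 0},
    {"grip": 0, "xyz": [0, 0, -4], "roll": 0},
    {"grip": 0, "xyz": [0, 0, -4], "roll": 0},
    {"grip": 0, "xyz": [-3, 0, -2], "roll": 0},
    {"grip": 0, "xyz": [-4, 0, 0], "roll": 0},
    {"grip": 0, "xyz": [-2, 0, 0], "roll": 0},
    {"grip": 0, "xyz": [0, 0, 0], "roll": 0},
  ],
)

```text
t: 38.35
tcp_pos: [0.4758, 0.3659, 0.2225]
tool_rot: [178.8, 2.5, -15.3]
contact_force: [-0.1, -0.2, -0.2]
width: 0.502
```

```bash
python3 - <<'E'
from meas import *
f=grab("wrist","w16"); s=ctrl.read_state(); print(s['tcp_pos'],s['tool_rot'])
E
```

```text
[0.4767 0.3658 0.2224] [178.7977   2.5135 -15.3499]
```

View pics/w16.png

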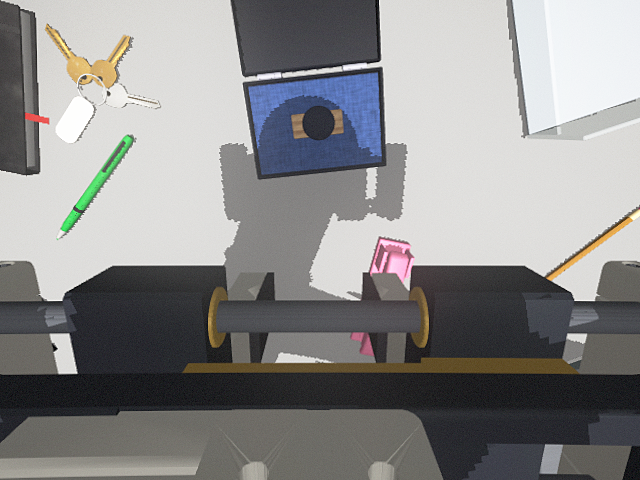

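```bash
python3 - <<'E'
from meas import *
f=grab("wrist")
print('foot',onz(f,[(318,124)],.024),'top',onz(f,[(318,123)],.082))
crop(f,230,60,400,190,4.5,"w16c")
E
```

```text
foot [[0.5537 0.3399 0.024 ]] top [[0.5538 0.3411 0.082 ]]
```

View pics/w16c.png

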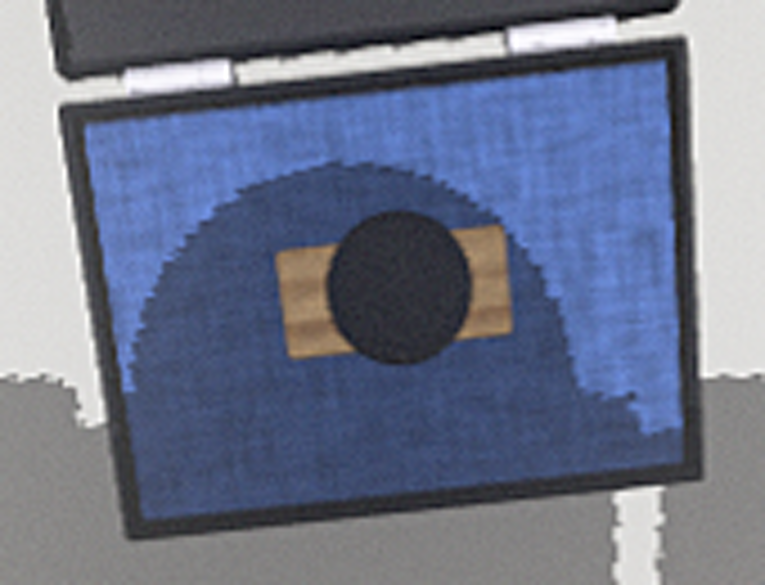

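Request:
play_rows(
  plan=[
    {"grip": 0, "xyz": [0, 0, 0], "roll": -8.4},
    {"grip": 0, "xyz": [0, 0, 0], "roll": -8.4},
    {"grip": 0, "xyz": [-0.2, 3, 0], "roll": 0},
    {"grip": 0, "xyz": [-0.3, 4.5, 0], "roll": 0},
    {"grip": 0, "xyz": [-0.3, 4.8, 0], "roll": 0},
    {"grip": 0, "xyz": [-0.3, 4.8, 0], "roll": 0},
    {"grip": 0, "xyz": [-0.3, 4.8, 0], "roll": 0},
    {"grip": 0, "xyz": [-0.3, 4.8, 0], "roll": 0},
    {"grip": 0, "xyz": [-0.3, 4.8, 0], "roll": 0},
    {"grip": 0, "xyz": [-0.2, 3, 0], "roll": 0},
    {"grip": 0, "xyz": [0, 1, 0], "roll": 0},
    {"grip": 0, "xyz": [0, 0, 0], "roll": 0},
  ],
)

```text
t: 39.65
tcp_pos: [0.4736, -0.007, 0.2234]
tool_rot: [179.1, 3.1, 1.7]
contact_force: [0.4, 0.9, 0.3]
width: 0.5
```

Request:
play_rows(
  plan=[
    {"grip": 0, "xyz": [0.4, -0.6, 1], "roll": -1.6},
    {"grip": 0, "xyz": [0.2, -0.3, 2.5], "roll": 0},
    {"grip": 0, "xyz": [0.1, -0.2, 2.5], "roll": 0},
    {"grip": 0, "xyz": [0.1, 0, 2.5], "roll": 0},
    {"grip": 0, "xyz": [0, 0, 1.5], "roll": 0},
    {"grip": 0, "xyz": [0, 0, 0], "roll": 0},
  ],
)

```text
t: 40.25
tcp_pos: [0.4789, 0.009, 0.1159]
tool_rot: [179.2, 3.1, 4.0]
contact_force: [-0.3, -0.0, 0.3]
width: 0.5
```

```bash
python3 - <<'E'
from meas import *
f=grab("wrist","w17"); s=ctrl.read_state(); print(s['tcp_pos'],s['tool_rot'])
E
```

```text
[0.4795 0.0091 0.1168] [179.2508   3.0753   3.9637]
```

View pics/w17.png

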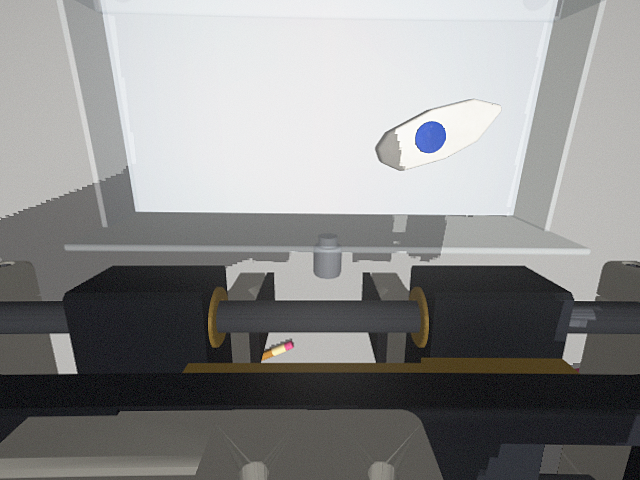

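```bash
python3 - <<'E'
from meas import *
f=grab("wrist")
print(onz(f,[(314,262),(341,262),(327,276),(327,241)],.052), onz(f,[(66,247),(588,248)],.083))
E
```

```text
[[ 0.4732  0.0101  0.052 ]
 [ 0.4743 -0.0073  0.052 ]
 [ 0.4639  0.001   0.052 ]
 [ 0.488   0.0029  0.052 ]] [[ 0.4861  0.1424  0.083 ]
 [ 0.5036 -0.1358  0.083 ]]
```

Request:
play_rows(
  plan=[
    {"grip": 0, "xyz": [-0.2, 0.7, 1], "roll": 0},
    {"grip": 0, "xyz": [0, 0, 2], "roll": 0},
    {"grip": 0, "xyz": [0, 0, 1.8], "roll": 0},
    {"grip": 0, "xyz": [0, 0, 0.8], "roll": 0},
    {"grip": 0, "xyz": [0, 0, 0.2], "roll": 0},
    {"grip": 0, "xyz": [0, 0, 0], "roll": 0},
  ],
)

```text
t: 40.95
tcp_pos: [0.4792, 0.0019, 0.0612]
tool_rot: [179.4, 2.5, 4.2]
contact_force: [-0.0, -0.1, 0.2]
width: 0.496
```

Request:
play_rows(
  plan=[
    {"grip": 0, "xyz": [-0.4, 0, 0.6], "roll": 0.6},
    {"grip": -0.5, "xyz": [0, 0, 0], "roll": 0},
    {"grip": -1, "xyz": [0, 0, 0], "roll": 0},
    {"grip": -1, "xyz": [0, 0, 0], "roll": 0},
    {"grip": -1, "xyz": [0, 0, 0], "roll": 0},
    {"grip": -1, "xyz": [0, 0, 0], "roll": 0},
    {"grip": -1, "xyz": [0, 0, 0], "roll": 0},
  ],
  force=20,
)

```text
t: 41.65
tcp_pos: [0.4761, 0.002, 0.0571]
tool_rot: [179.5, 2.2, 3.5]
contact_force: [0.2, -0.1, -1.3]
width: 0.196
```

Request:
play_rows(
  plan=[
    {"grip": -1, "xyz": [1, 0, 0], "roll": 0},
    {"grip": -1, "xyz": [2, 0, 0], "roll": 0},
    {"grip": -1, "xyz": [2, 0, 0], "roll": 0},
    {"grip": -1, "xyz": [2, 0, 0], "roll": 0},
    {"grip": -1, "xyz": [2, 0, 0], "roll": 0},
    {"grip": -1, "xyz": [1, 0, 0], "roll": 0},
    {"grip": -1, "xyz": [0.5, 0, 0], "roll": 0},
  ],
)

```text
t: 42.35
tcp_pos: [0.5885, 0.0083, 0.0571]
tool_rot: [179.4, 2.0, 3.7]
contact_force: [-2.0, 0.2, 5.0]
width: 0.197
```

Request:
play_rows(
  plan=[
    {"grip": -1, "xyz": [0.6, 0, 0], "roll": 0},
    {"grip": -1, "xyz": [0.5, 0, 0], "roll": 0},
    {"grip": -1, "xyz": [0.3, 0, 0], "roll": 0},
    {"grip": -1, "xyz": [0.2, 0, 0], "roll": 0},
  ],
)

```text
t: 42.75
tcp_pos: [0.6048, 0.0092, 0.057]
tool_rot: [179.4, 2.1, 3.7]
contact_force: [-7.8, 2.5, 11.6]
width: 0.195
```

Request:
play_rows(
  plan=[
    {"grip": -1, "xyz": [0.3, 0, 0], "roll": 0},
    {"grip": -1, "xyz": [0.3, 0, 0], "roll": 0},
  ],
)

```text
t: 42.95
tcp_pos: [0.6049, 0.0092, 0.057]
tool_rot: [179.3, 2.7, 3.6]
contact_force: [-12.9, 4.2, 14.7]
width: 0.2
```

Request:
play_rows(
  plan=[
    {"grip": 0, "xyz": [0, 0, 0], "roll": 0},
    {"grip": 0, "xyz": [0, 0, 0], "roll": 0},
    {"grip": 0, "xyz": [0, 0, 0], "roll": 0},
    {"grip": 0, "xyz": [0, 0, -2], "roll": 0},
    {"grip": 0, "xyz": [0, 0, -4], "roll": 0},
    {"grip": 0, "xyz": [0, 0, -5], "roll": 0},
    {"grip": 0, "xyz": [-3, 0, -4], "roll": 0},
    {"grip": 0, "xyz": [-4, 0, 0], "roll": 0},
    {"grip": 0, "xyz": [-3, 0, 0], "roll": 0},
    {"grip": 0, "xyz": [0, 0, 0], "roll": 0},
  ],
)

```text
t: 43.95
tcp_pos: [0.5085, 0.0047, 0.2141]
tool_rot: [179.3, 3.0, 3.5]
contact_force: [1.2, -0.4, 1.0]
width: 0.497
```

```bash
python3 - <<'E'
from meas import *
f=grab("wrist","w18"); s=ctrl.read_state(); print(s['tcp_pos'],s['tool_rot'])
E
```

```text
[0.5099 0.0049 0.214 ] [179.3029   2.957    3.5577]
```

View pics/w18.png

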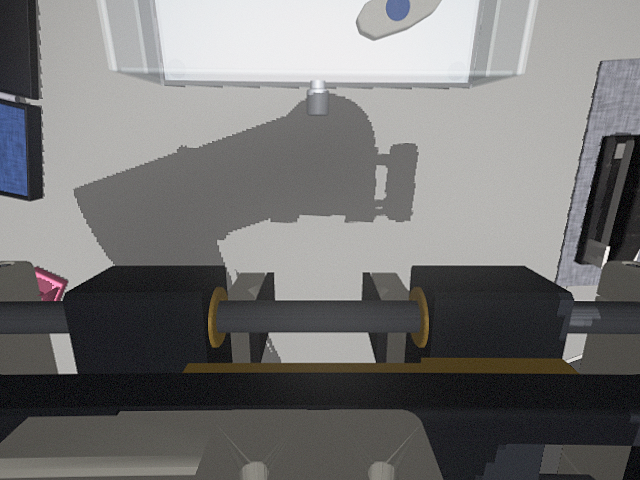

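```bash
python3 - <<'E'
from meas import *
f=grab("wrist")
print(onz(f,[(317,115.5)],.045),onz(f,[(317,115.5)],.052), onz(f,[(163,86),(478,84)],0.002))
E
```

```text
[[0.5959 0.0088 0.045 ]] [[0.5957 0.0089 0.052 ]] [[ 0.6136  0.1544  0.002 ]
 [ 0.6342 -0.1418  0.002 ]]
```

Request:
play_rows(
  plan=[
    {"grip": 0.9, "xyz": [0, 2.5, -2], "roll": 0},
    {"grip": 0.9, "xyz": [0, 4.2, -2], "roll": 0},
    {"grip": 0.9, "xyz": [0, 4.2, -2], "roll": 0},
    {"grip": 0.9, "xyz": [0, 4.2, -2], "roll": 0},
    {"grip": 0.9, "xyz": [0, 4.2, -2], "roll": 0},
    {"grip": 0.9, "xyz": [0, 4.2, -2], "roll": 0},
    {"grip": 0.9, "xyz": [0, 4.2, -2], "roll": 0},
    {"grip": 0.9, "xyz": [0, 4.2, -2], "roll": 0},
    {"grip": 0.9, "xyz": [0, 3.5, -2], "roll": 0},
    {"grip": 0.9, "xyz": [0, 2, -2], "roll": 0},
    {"grip": 0.9, "xyz": [0, 0, 0], "roll": 0},
  ],
)

```text
t: 45.15
tcp_pos: [0.5567, -0.3838, 0.4141]
tool_rot: [179.2, 3.8, 3.7]
contact_force: [0.1, -0.1, 0.1]
width: 0.951
```

Request:
play_rows(
  plan=[
    {"grip": 0.9, "xyz": [4, 0, 3], "roll": 0},
    {"grip": 0.9, "xyz": [4, 0, 3], "roll": 0},
    {"grip": 0.9, "xyz": [0, 0, 5], "roll": 0},
    {"grip": 0.9, "xyz": [0, 0, 5], "roll": 0},
    {"grip": 0.9, "xyz": [0, 0, 3], "roll": 0},
    {"grip": 0.9, "xyz": [0, 0, 0], "roll": 0},
  ],
)

```text
t: 45.75
tcp_pos: [0.6293, -0.3832, 0.2078]
tool_rot: [179.3, 4.0, 3.5]
contact_force: [-0.8, 0.7, -0.3]
width: 0.949
```

Request:
play_rows(
  plan=[
    {"grip": 0.9, "xyz": [0, 0, 0], "roll": 8.1},
    {"grip": 0.9, "xyz": [0, 0, 0], "roll": 8.1},
    {"grip": 0.9, "xyz": [0, 0, 0], "roll": 8.1},
    {"grip": 0.9, "xyz": [0, 0, 0], "roll": 8.1},
    {"grip": 0.9, "xyz": [0, 0, 0], "roll": 8.1},
    {"grip": 0.9, "xyz": [0, 0, 0], "roll": 8.1},
    {"grip": 0.9, "xyz": [0, 0, 0], "roll": 8.1},
    {"grip": 0.9, "xyz": [0, 0, 0], "roll": 8.1},
    {"grip": 0.9, "xyz": [0, 0, 0], "roll": 8.1},
    {"grip": 0.9, "xyz": [0, 0, 0], "roll": 6},
    {"grip": 0.9, "xyz": [0, 0, 0], "roll": 0},
    {"grip": 0.9, "xyz": [0, 0, 0], "roll": 0},
  ],
)

```text
t: 46.95
tcp_pos: [0.6398, -0.3837, 0.2203]
tool_rot: [176.3, -0.7, -78.1]
contact_force: [0.3, 0.4, 0.5]
width: 0.951
```

```bash
python3 - <<'E'
from meas import *
f=grab("wrist","w19"); s=ctrl.read_state(); print(s['tcp_pos'],s['tool_rot'],s['joint_pos'])
hsv=cv2.cvtColor(f['img'],cv2.COLOR_RGB2HSV); H,S,V=[hsv[:,:,i].astype(int) for i in range(3)]
b=(H>105)&(H<130)&(S>120)&(V>40); b[265:]=0
for z in (.043,.059): rect(f,b,z,'punch')
E
```

```text
[ 0.6398 -0.3837  0.2204] [176.3453  -0.6811 -78.153 ] [-14.938   29.3166  10.4285   2.3431 -74.0823  26.0622]
punch z 0.043 c 610.9 -380.7 size 62.3 65.6 ang 11.14 area px 4029.5
punch z 0.059 c 613.5 -384.1 size 59.2 62.4 ang 11.14 area px 4029.5
```

View pics/w19.png

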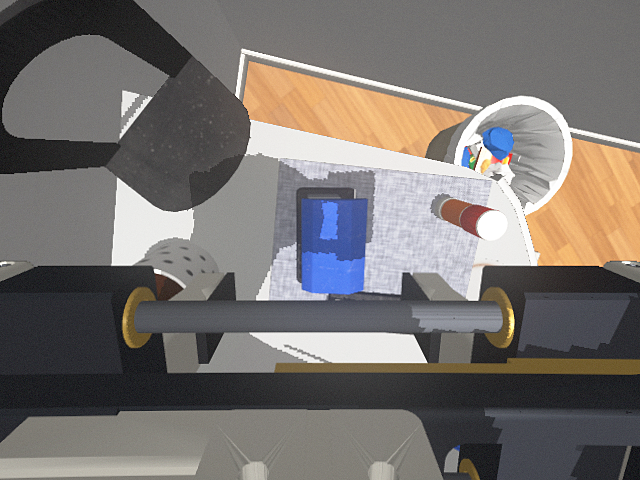

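Request:
play_rows(
  plan=[
    {"grip": 0.9, "xyz": [-1, 0.9, 2], "roll": 0.6},
    {"grip": 0.9, "xyz": [-1, 0.9, 3], "roll": 0},
    {"grip": 0.9, "xyz": [-0.2, 0, 3], "roll": 0},
    {"grip": 0.9, "xyz": [0, 0, 2], "roll": 0},
    {"grip": 0.9, "xyz": [0, 0, 0.5], "roll": 0},
    {"grip": 0.9, "xyz": [0, 0, 0], "roll": 0},
    {"grip": 0.9, "xyz": [0, 0, 0], "roll": 0},
    {"grip": 0.9, "xyz": [0, 0, 0], "roll": 0},
  ],
)

```text
t: 47.8
tcp_pos: [0.6146, -0.3692, 0.1193]
tool_rot: [176.7, -1.0, -77.8]
contact_force: [-0.5, -0.3, 0.1]
width: 0.952
```

Request:
play_rows(
  plan=[
    {"grip": 0.9, "xyz": [0, 0, 0], "roll": 1},
    {"grip": 0.9, "xyz": [0, 0, 0.3], "roll": 0},
    {"grip": 0.9, "xyz": [0, 0, 0.3], "roll": 0},
    {"grip": 0.9, "xyz": [0, 0, 0.3], "roll": 0},
    {"grip": 0.9, "xyz": [0, 0, 0.3], "roll": 0},
    {"grip": 0.9, "xyz": [0, 0, 0.3], "roll": 0},
    {"grip": 0.9, "xyz": [0, 0, 0.3], "roll": 0},
    {"grip": 0.9, "xyz": [0, 0, 0.3], "roll": 0},
    {"grip": 0.9, "xyz": [0, 0, 0.3], "roll": 0},
    {"grip": 0.9, "xyz": [0, 0, 0.3], "roll": 0},
    {"grip": 0.9, "xyz": [0, 0, 0.3], "roll": 0},
    {"grip": 0.9, "xyz": [0, 0, 0.3], "roll": 0},
  ],
)

```text
t: 49.0
tcp_pos: [0.6142, -0.3709, 0.0863]
tool_rot: [176.9, -1.2, -78.9]
contact_force: [0.8, -0.2, 0.2]
width: 0.946
```

Request:
play_rows(
  plan=[
    {"grip": 0.9, "xyz": [-0.3, 0.1, 1], "roll": 0},
    {"grip": 0.9, "xyz": [0, 0, 1.5], "roll": 0},
    {"grip": 0.9, "xyz": [0, 0, 0.9], "roll": 0},
    {"grip": 0.9, "xyz": [0, 0, 0.2], "roll": 0},
    {"grip": 0.9, "xyz": [0, 0, 0], "roll": 0},
  ],
)

```text
t: 49.5
tcp_pos: [0.6096, -0.3687, 0.0455]
tool_rot: [176.8, -1.1, -78.9]
contact_force: [0.5, -0.4, 0.1]
width: 0.948
```

Request:
play_rows(
  plan=[
    {"grip": 0.9, "xyz": [0, -0.1, -0.4], "roll": 0},
    {"grip": -0.2, "xyz": [0, 0, 0], "roll": 0},
    {"grip": -0.2, "xyz": [0, 0, 0], "roll": 0},
    {"grip": -0.2, "xyz": [0, 0, 0], "roll": 0},
    {"grip": -0.2, "xyz": [0, 0, 0], "roll": 0},
  ],
  force=40,
)

```text
t: 50.0
tcp_pos: [0.6114, -0.3687, 0.0511]
tool_rot: [176.9, -1.1, -78.9]
contact_force: [-1.2, -0.5, -2.3]
width: 0.689
```

Request:
play_rows(
  plan=[
    {"grip": -0.2, "xyz": [0, 0, -1.5], "roll": 0},
    {"grip": -0.2, "xyz": [0, 0, -3], "roll": 0},
    {"grip": -0.2, "xyz": [0, 0.5, -3], "roll": 0},
    {"grip": -0.2, "xyz": [0, 1.5, -3], "roll": 0},
    {"grip": -0.2, "xyz": [-1, 2, 0], "roll": 0},
    {"grip": -0.2, "xyz": [-2, 2, 0], "roll": 0},
    {"grip": -0.2, "xyz": [0, 0, 0], "roll": 0},
  ],
)

```text
t: 50.7
tcp_pos: [0.5494, -0.3458, 0.165]
tool_rot: [176.8, -1.0, -79.0]
contact_force: [0.1, -1.2, -3.6]
width: 0.688
```

Request:
play_rows(
  plan=[
    {"grip": -0.2, "xyz": [-3, -0.3, 0], "roll": 0},
    {"grip": -0.2, "xyz": [-4.5, -0.4, 0], "roll": 0},
    {"grip": -0.2, "xyz": [-4.8, -0.4, 0], "roll": 0},
    {"grip": -0.2, "xyz": [-4.8, -0.4, 0], "roll": 0},
    {"grip": -0.2, "xyz": [-4.8, -0.4, 0], "roll": 0},
    {"grip": -0.2, "xyz": [-4.8, -0.4, 0], "roll": 0},
    {"grip": -0.2, "xyz": [-4.8, -0.4, 0], "roll": 0},
    {"grip": -0.2, "xyz": [-4.8, -0.4, 0], "roll": 0},
    {"grip": -0.2, "xyz": [-4.8, -0.4, 0], "roll": 0},
    {"grip": -0.2, "xyz": [-3.5, -0.4, 0], "roll": 0},
    {"grip": -0.2, "xyz": [-1, 0, 0], "roll": 0},
    {"grip": -0.2, "xyz": [0, 0, 0], "roll": 0},
  ],
)

```text
t: 51.9
tcp_pos: [0.503, 0.1272, 0.1634]
tool_rot: [177.5, -0.9, -79.0]
contact_force: [1.3, -0.9, -4.8]
width: 0.689
```

Request:
play_rows(
  plan=[
    {"grip": -0.2, "xyz": [0.2, 0, 1.5], "roll": 0},
    {"grip": -0.2, "xyz": [0.1, 0, 2.5], "roll": 0},
    {"grip": -0.2, "xyz": [0, 0, 2.5], "roll": 0},
    {"grip": -0.2, "xyz": [0, 0, 2], "roll": 0},
    {"grip": -0.2, "xyz": [0, 0, 1.2], "roll": 0},
    {"grip": -0.2, "xyz": [0, 0, 0.4], "roll": 0},
    {"grip": -0.2, "xyz": [0, 0, 0], "roll": 0},
  ],
)

```text
t: 52.6
tcp_pos: [0.5027, 0.1178, 0.0628]
tool_rot: [177.7, -0.8, -79.2]
contact_force: [-0.4, 0.1, -3.9]
width: 0.688
```

Request:
play_rows(
  plan=[
    {"grip": -0.2, "xyz": [-0.5, 0.2, 0.6], "roll": 0},
    {"grip": -0.2, "xyz": [0, 0, 0.5], "roll": 0},
    {"grip": -0.2, "xyz": [0, 0, 0.1], "roll": 0},
  ],
)

```text
t: 52.9
tcp_pos: [0.5007, 0.1224, 0.052]
tool_rot: [177.9, -0.8, -79.2]
contact_force: [-0.3, 0.8, -3.2]
width: 0.688
```

Request:
play_rows(
  plan=[
    {"grip": -0.2, "xyz": [0, 0.1, 0.3], "roll": 0},
    {"grip": -0.2, "xyz": [0, 0.1, 0.2], "roll": 0},
    {"grip": -0.2, "xyz": [0, 0, 0.1], "roll": 0},
  ],
)

```text
t: 53.2
tcp_pos: [0.4997, 0.1225, 0.0483]
tool_rot: [178.1, -0.8, -79.1]
contact_force: [-5.6, 0.2, 12.5]
width: 0.687
```

Request:
play_rows(
  plan=[
    {"grip": -0.2, "xyz": [0, 0, 0], "roll": 0},
    {"grip": 0.9, "xyz": [0, 0, 0], "roll": 0},
    {"grip": 0.9, "xyz": [0, 0, 0], "roll": 0},
    {"grip": 0.9, "xyz": [0, 0, 0], "roll": 0},
    {"grip": 0.9, "xyz": [0, 0, -1], "roll": 0},
    {"grip": 0.9, "xyz": [0, 0, -3], "roll": 0},
    {"grip": 0.9, "xyz": [0, 0, -5], "roll": 0},
    {"grip": 0.9, "xyz": [0, 0, -5], "roll": 0},
    {"grip": 0.9, "xyz": [0, 0, -2], "roll": 0},
    {"grip": 0.9, "xyz": [0, 0, 0], "roll": 0},
  ],
)

```text
t: 54.2
tcp_pos: [0.5056, 0.1257, 0.2193]
tool_rot: [178.3, -0.8, -79.0]
contact_force: [0.2, 0.0, -0.4]
width: 0.949
```

```bash
python3 - <<'E'
from meas import *
f=grab("wrist","w20"); s=ctrl.read_state(); print(s['tcp_pos'],s['tool_rot'],s['joint_pos'])
hsv=cv2.cvtColor(f['img'],cv2.COLOR_RGB2HSV); H,S,V=[hsv[:,:,i].astype(int) for i in range(3)]
b=(H>105)&(H<130)&(S>120)&(V>40); b[265:]=0
for z in (.04,.056): rect(f,b,z,'punch')
E
```

```text
[0.5053 0.1255 0.2183] [178.2638  -0.8128 -79.0171] [ 35.5818   8.1633 -19.5026   0.0179 -64.251  -24.6193]
punch z 0.04 c 499.6 121.8 size 62.5 88.2 ang 10.85 area px 5543.5
punch z 0.056 c 500.7 118.7 size 59.4 83.8 ang 10.85 area px 5543.5
```

View pics/w20.png

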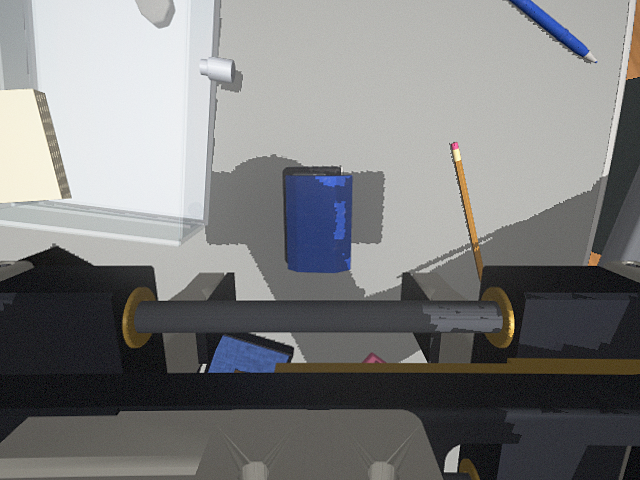

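Request:
play_rows(
  plan=[
    {"grip": 0.1, "xyz": [0, 0, 0], "roll": -8.1},
    {"grip": 0.1, "xyz": [0, 0, 0], "roll": -8.1},
    {"grip": 0.1, "xyz": [0, 0, 0], "roll": -8.1},
    {"grip": 0.1, "xyz": [0, 0, 0], "roll": -8.1},
    {"grip": 0.1, "xyz": [0, 0, 0], "roll": -8.1},
    {"grip": 0.1, "xyz": [0, 0, 0], "roll": -8.1},
    {"grip": 0.1, "xyz": [0, 0, 0], "roll": -8.1},
    {"grip": 0.1, "xyz": [0, 0, 0], "roll": -8.1},
    {"grip": 0.1, "xyz": [0, 0, 0], "roll": -8.1},
    {"grip": 0.1, "xyz": [0, 0, 0], "roll": -8},
    {"grip": 0.1, "xyz": [0, 0, 0], "roll": 0},
    {"grip": 0.1, "xyz": [0, 0, 0], "roll": 0},
  ],
)

```text
t: 55.45
tcp_pos: [0.4977, 0.1215, 0.2068]
tool_rot: [178.6, 2.8, 4.8]
contact_force: [0.5, -1.0, 0.5]
width: 0.551
```

Request:
play_rows(
  plan=[
    {"grip": 0.1, "xyz": [0, 3, 0], "roll": 0},
    {"grip": 0.1, "xyz": [0, 4.8, 0], "roll": 0},
    {"grip": 0.1, "xyz": [0, 4.8, 0], "roll": 0},
    {"grip": 0.1, "xyz": [0, 4.8, 0], "roll": 0},
    {"grip": 0.1, "xyz": [0, 4.8, 0], "roll": 0},
    {"grip": 0.1, "xyz": [0, 4.8, 0], "roll": 0},
    {"grip": 0.1, "xyz": [0, 4.8, 0], "roll": 0},
    {"grip": 0.1, "xyz": [0, 4.8, 0], "roll": 0},
    {"grip": 0.1, "xyz": [0, 3.2, 0], "roll": 0},
    {"grip": 0.1, "xyz": [0, 0.5, 0], "roll": 0},
    {"grip": 0.1, "xyz": [0, 0, 0], "roll": 0},
  ],
)

```text
t: 56.55
tcp_pos: [0.5247, -0.2955, 0.213]
tool_rot: [178.4, 3.1, 2.5]
contact_force: [-0.3, 0.8, -0.6]
width: 0.552
```

```bash
python3 - <<'E'
from meas import *
f=grab("wrist","w21"); s=ctrl.read_state(); print(s['tcp_pos'],s['tool_rot'],s['joint_pos'])
E
```

```text
[ 0.5247 -0.2949  0.213 ] [178.4428   3.0754   2.5297] [ -9.3967  16.0333 -10.9973   2.3694 -65.6754 100.9411]
```

View pics/w21.png

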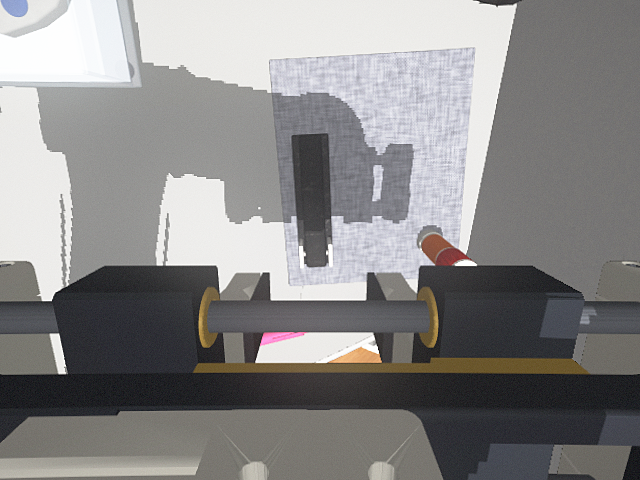

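Request:
play_rows(
  plan=[
    {"grip": 0.1, "xyz": [0.4, -0.1, 1.5], "roll": -2.6},
    {"grip": 0.1, "xyz": [0.3, -0.1, 2.5], "roll": 0},
    {"grip": 0.1, "xyz": [0.3, -0.1, 3], "roll": 0},
    {"grip": 0.1, "xyz": [0.2, 0, 3], "roll": 0},
    {"grip": 0.1, "xyz": [0.1, 0, 2.5], "roll": 0},
    {"grip": 0.1, "xyz": [0, 0, 1], "roll": 0},
    {"grip": 0.1, "xyz": [0, 0, 0], "roll": 0},
  ],
)

```text
t: 57.3
tcp_pos: [0.5329, -0.2862, 0.0755]
tool_rot: [178.5, 2.9, 5.2]
contact_force: [0.1, -0.9, 0.3]
width: 0.548
```

Request:
play_rows(
  plan=[
    {"grip": 0.1, "xyz": [0, 0.8, 0], "roll": 0},
    {"grip": 0.1, "xyz": [0, 0, 1], "roll": 0},
    {"grip": 0.1, "xyz": [0, 0, 1.5], "roll": 0},
    {"grip": 0.1, "xyz": [0, 0, 0.8], "roll": 0},
    {"grip": 0.1, "xyz": [0, 0, 0], "roll": 0},
  ],
)

```text
t: 57.8
tcp_pos: [0.5359, -0.2959, 0.0463]
tool_rot: [178.3, 2.4, 5.3]
contact_force: [-1.1, -0.7, 0.1]
width: 0.548
```

Request:
play_rows(
  plan=[
    {"grip": 0.1, "xyz": [-0.5, -0.1, 0.6], "roll": 0},
    {"grip": 0.1, "xyz": [0, 0, 0.2], "roll": 0},
    {"grip": 0.1, "xyz": [0, 0, 0], "roll": 0},
  ],
)

```text
t: 58.1
tcp_pos: [0.5306, -0.296, 0.0391]
tool_rot: [178.3, 2.3, 5.2]
contact_force: [-0.2, 0.3, 0.3]
width: 0.554
```

Request:
play_rows(
  plan=[
    {"grip": -0.4, "xyz": [0, -0.1, 0], "roll": 0},
    {"grip": -1, "xyz": [0, 0, 0], "roll": 0},
    {"grip": -1, "xyz": [0, 0, 0], "roll": 0},
    {"grip": -1, "xyz": [0, 0, 0], "roll": 0},
    {"grip": -1, "xyz": [0, 0, 0], "roll": 0},
  ],
  force=25,
)

```text
t: 58.6
tcp_pos: [0.5312, -0.295, 0.0401]
tool_rot: [178.3, 2.2, 5.3]
contact_force: [-0.3, -1.0, -0.1]
width: 0.226
```

Request:
play_rows(
  plan=[
    {"grip": -1, "xyz": [0, 0, -1.5], "roll": 0},
    {"grip": -1, "xyz": [0, 0, -3], "roll": 0},
    {"grip": -1, "xyz": [0, 0, -3], "roll": 0},
    {"grip": -1, "xyz": [0, -1, -2], "roll": 0},
    {"grip": -1, "xyz": [0, -3, 0], "roll": 0},
    {"grip": -1, "xyz": [0, -4, 0], "roll": 0},
    {"grip": -1, "xyz": [0, -4.5, 0], "roll": 0},
    {"grip": -1, "xyz": [0, -4.5, 0], "roll": 0},
    {"grip": -1, "xyz": [0, -4.5, 0], "roll": 0},
    {"grip": -1, "xyz": [0, -4.5, 0], "roll": 0},
    {"grip": -1, "xyz": [0, -3, 0], "roll": 0},
    {"grip": -1, "xyz": [0, 0, 0], "roll": 0},
  ],
)

```text
t: 59.8
tcp_pos: [0.5051, 0.007, 0.1274]
tool_rot: [178.5, 2.4, 4.9]
contact_force: [1.5, -0.6, -1.3]
width: 0.227
```

Request:
play_rows(
  plan=[
    {"grip": -1, "xyz": [0.5, 0.1, 1], "roll": -0.3},
    {"grip": -1, "xyz": [0.2, 0, 2], "roll": 0},
    {"grip": -1, "xyz": [0, 0, 2.3], "roll": 0},
    {"grip": -1, "xyz": [0, 0, 1.8], "roll": 0},
    {"grip": -1, "xyz": [0, 0, 0.6], "roll": 0},
    {"grip": -1, "xyz": [0, 0, 0], "roll": 0},
  ],
)

```text
t: 60.4
tcp_pos: [0.5099, 0.0011, 0.0448]
tool_rot: [178.5, 2.5, 5.2]
contact_force: [-0.7, 0.2, -1.7]
width: 0.229
```

Request:
play_rows(
  plan=[
    {"grip": -1, "xyz": [0.1, -0.2, 0.4], "roll": 0},
    {"grip": -1, "xyz": [0, 0, 0.2], "roll": 0},
    {"grip": -1, "xyz": [0, 0, 0.2], "roll": 0},
  ],
)

```text
t: 60.7
tcp_pos: [0.5118, 0.0023, 0.0374]
tool_rot: [178.5, 2.4, 5.1]
contact_force: [0.8, -0.9, -1.3]
width: 0.232
```

Request:
play_rows(
  plan=[
    {"grip": -1, "xyz": [-0.1, -0.1, 0.1], "roll": 0},
    {"grip": -1, "xyz": [0, 0, 0.2], "roll": 0},
  ],
)

```text
t: 60.9
tcp_pos: [0.5115, 0.0031, 0.0368]
tool_rot: [178.5, 2.3, 5.2]
contact_force: [-13.1, 3.2, 37.2]
width: 0.231
```

Request:
play_rows(
  plan=[
    {"grip": -1, "xyz": [0, 0, -0.1], "roll": 0},
    {"grip": 0.1, "xyz": [0, 0, 0], "roll": 0},
    {"grip": 0.1, "xyz": [0, 0, 0], "roll": 0},
    {"grip": 0.1, "xyz": [0, 0, -1], "roll": 0},
    {"grip": 0.1, "xyz": [0, 0, -3], "roll": 0},
    {"grip": 0.1, "xyz": [0, 0, -5], "roll": 0},
    {"grip": 0.1, "xyz": [0, 0, -5], "roll": 0},
    {"grip": 0.1, "xyz": [-2, 0, -3], "roll": 0},
    {"grip": 0.1, "xyz": [-2, 0, 0], "roll": 0},
    {"grip": 0.1, "xyz": [0, 0, 0], "roll": 0},
  ],
)

```text
t: 61.9
tcp_pos: [0.4777, 0.0051, 0.2218]
tool_rot: [178.5, 2.0, 5.3]
contact_force: [-0.0, 0.6, -0.2]
width: 0.547
```

```bash
python3 - <<'E'
from meas import *
f=grab("wrist","w22"); s=ctrl.read_state(); print(s['tcp_pos'],s['tool_rot'])
E
```

```text
[0.4792 0.0052 0.2222] [178.5052   1.9525   5.3061]
```

View pics/w22.png

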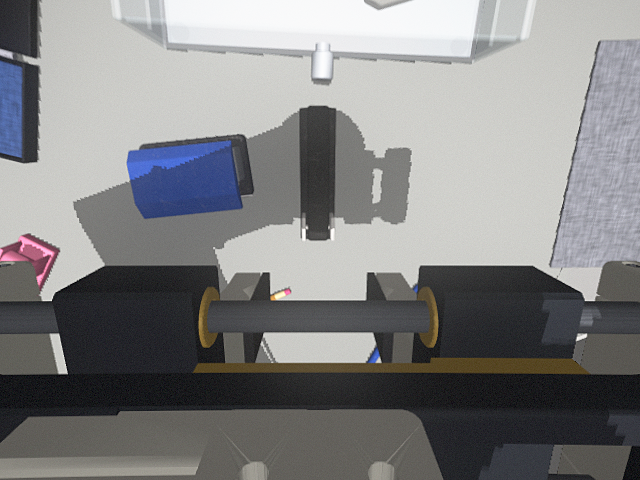

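Request:
play_rows(
  plan=[
    {"grip": 0.2, "xyz": [-0.8, 3, 0], "roll": 0},
    {"grip": 0.2, "xyz": [-0.9, 4.8, 0], "roll": 0},
    {"grip": 0.2, "xyz": [-0.9, 4.8, 0], "roll": 0},
    {"grip": 0.2, "xyz": [-0.9, 4.8, 0], "roll": 0},
    {"grip": 0.2, "xyz": [-0.9, 4.8, 0], "roll": 0},
    {"grip": 0.2, "xyz": [-0.9, 4.8, 0], "roll": 0},
    {"grip": 0.2, "xyz": [-0.9, 4.8, 0], "roll": 0},
    {"grip": 0.2, "xyz": [-0.8, 4.8, 0], "roll": 0},
    {"grip": 0.2, "xyz": [-0.5, 3.5, 0], "roll": 0},
    {"grip": 0.2, "xyz": [0, 1, 0], "roll": 0},
    {"grip": 0.2, "xyz": [0, 0, 0], "roll": 0},
  ],
)

```text
t: 63.05
tcp_pos: [0.4466, -0.4257, 0.2321]
tool_rot: [178.6, 2.3, 5.7]
contact_force: [-0.4, -0.4, -0.2]
width: 0.602
```

```bash
python3 - <<'E'
from meas import *
f=grab("wrist","w23"); s=ctrl.read_state(); print(s['tcp_pos'],s['tool_rot'])
hsv=cv2.cvtColor(f['img'],cv2.COLOR_RGB2HSV); V=hsv[:,:,2].astype(int);S=hsv[:,:,1].astype(int)
E
```

```text
[ 0.4465 -0.4249  0.232 ] [178.6105   2.276    5.6888]
```

View pics/w23.png

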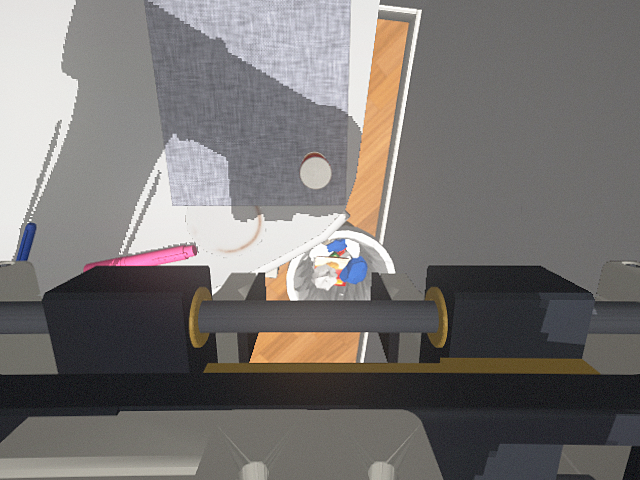

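```bash
python3 - <<'E'
from meas import *
f=grab("wrist")
print(onz(f,[(316,173)],.093))
E
```

```text
[[ 0.4895 -0.4225  0.093 ]]
```

Request:
play_rows(
  plan=[
    {"grip": 0.2, "xyz": [1.5, 0, 1], "roll": 0},
    {"grip": 0.2, "xyz": [1.8, 0, 2.5], "roll": 0},
    {"grip": 0.2, "xyz": [0.8, 0, 2.5], "roll": 0},
    {"grip": 0.2, "xyz": [0.3, 0, 2.5], "roll": 0},
    {"grip": 0.2, "xyz": [0, 0, 1], "roll": 0},
    {"grip": 0.2, "xyz": [0, 0, 0], "roll": 0},
  ],
)

```text
t: 63.75
tcp_pos: [0.4942, -0.4144, 0.1331]
tool_rot: [178.5, 2.1, 6.3]
contact_force: [-0.4, -0.1, 0.6]
width: 0.601
```

Request:
play_rows(
  plan=[
    {"grip": 0.2, "xyz": [-0.3, 0.6, 0], "roll": 0},
    {"grip": 0.2, "xyz": [0, 0, 1.5], "roll": 0},
    {"grip": 0.2, "xyz": [0, 0, 2], "roll": 0},
    {"grip": 0.2, "xyz": [0, 0, 1.5], "roll": 0},
    {"grip": 0.2, "xyz": [0, 0, 0.5], "roll": 0},
    {"grip": 0.2, "xyz": [0, 0, 0], "roll": 0},
  ],
)

```text
t: 64.35
tcp_pos: [0.4927, -0.424, 0.0815]
tool_rot: [178.2, 1.6, 6.4]
contact_force: [0.3, -0.3, 0.3]
width: 0.599
```

Request:
play_rows(
  plan=[
    {"grip": 0.2, "xyz": [-0.3, -0.1, 0.7], "roll": 0},
    {"grip": -0.2, "xyz": [0, 0, 0.1], "roll": 0},
    {"grip": -0.8, "xyz": [0, 0, 0], "roll": 0},
    {"grip": -0.8, "xyz": [0, 0, 0], "roll": 0},
    {"grip": -0.8, "xyz": [0, 0, 0], "roll": 0},
    {"grip": -0.8, "xyz": [0, 0, 0], "roll": 0},
  ],
  force=12,
)

```text
t: 64.95
tcp_pos: [0.4905, -0.4246, 0.0762]
tool_rot: [178.1, 1.4, 6.4]
contact_force: [0.6, -0.7, -0.3]
width: 0.301
```

Request:
play_rows(
  plan=[
    {"grip": -0.8, "xyz": [0, 0, -2], "roll": 0},
    {"grip": -0.8, "xyz": [0, 0, -3], "roll": 0},
    {"grip": -0.8, "xyz": [0, -0.5, -3], "roll": 0},
    {"grip": -0.8, "xyz": [0.5, -2.5, -1], "roll": 0},
    {"grip": -0.8, "xyz": [0.8, -4, 0], "roll": 0},
    {"grip": -0.8, "xyz": [0.8, -4.5, 0], "roll": 0},
    {"grip": -0.8, "xyz": [0.8, -4.5, 0], "roll": 0},
    {"grip": -0.8, "xyz": [0.8, -4.5, 0], "roll": 0},
    {"grip": -0.8, "xyz": [0.8, -4, 0], "roll": 0},
    {"grip": -0.8, "xyz": [0.8, -3.5, 0], "roll": 0},
    {"grip": -0.8, "xyz": [0.5, -2, 0], "roll": 0},
    {"grip": -0.8, "xyz": [0, 0, 0], "roll": 0},
  ],
)

```text
t: 66.15
tcp_pos: [0.5186, -0.1067, 0.1594]
tool_rot: [178.1, 1.1, 6.2]
contact_force: [0.5, -0.7, -0.0]
width: 0.301
```

Request:
play_rows(
  plan=[
    {"grip": -0.8, "xyz": [0, 0.2, 1], "roll": 0},
    {"grip": -0.8, "xyz": [0, 0, 2], "roll": 0},
    {"grip": -0.8, "xyz": [0, 0, 2.2], "roll": 0},
    {"grip": -0.8, "xyz": [0, 0, 1.8], "roll": 0},
    {"grip": -0.8, "xyz": [0, 0, 0.6], "roll": 0},
    {"grip": -0.8, "xyz": [0, 0, 0], "roll": 0},
  ],
)

```text
t: 66.75
tcp_pos: [0.5171, -0.1152, 0.0794]
tool_rot: [178.1, 1.0, 6.1]
contact_force: [-0.2, -0.6, -0.3]
width: 0.299
```

Request:
play_rows(
  plan=[
    {"grip": -0.8, "xyz": [0.1, -0.3, 0.3], "roll": 0},
    {"grip": -0.8, "xyz": [0, 0, 0.2], "roll": 0},
    {"grip": -0.8, "xyz": [0, 0, 0.2], "roll": 0},
  ],
)

```text
t: 67.05
tcp_pos: [0.5188, -0.1131, 0.0733]
tool_rot: [178.1, 0.9, 6.0]
contact_force: [-0.6, 0.2, -0.2]
width: 0.3
```

Request:
play_rows(
  plan=[
    {"grip": -0.8, "xyz": [-0.1, -0.1, 0.1], "roll": 0},
    {"grip": -0.8, "xyz": [0, 0, 0.2], "roll": 0},
  ],
)

```text
t: 67.25
tcp_pos: [0.5198, -0.1125, 0.0726]
tool_rot: [178.0, 0.6, 6.1]
contact_force: [-2.3, 0.4, 13.5]
width: 0.296
```

Request:
play_rows(
  plan=[
    {"grip": -0.8, "xyz": [0, 0, -0.1], "roll": 0},
    {"grip": -0.2, "xyz": [0, 0, 0], "roll": 0},
    {"grip": 0.2, "xyz": [0, 0, 0], "roll": 0},
    {"grip": 0.2, "xyz": [0, 0, 0], "roll": 0},
    {"grip": 0.2, "xyz": [0, 0, -1], "roll": 0},
    {"grip": 0.2, "xyz": [0, 0, -3], "roll": 0},
    {"grip": 0.2, "xyz": [0, 0, -4], "roll": 0},
    {"grip": 0.2, "xyz": [0, 0, -4], "roll": 0},
    {"grip": 0.2, "xyz": [-3, -3, -3], "roll": 0},
    {"grip": 0.2, "xyz": [-3, -4, -2], "roll": 0},
    {"grip": 0.2, "xyz": [-2, -4, 0], "roll": 0},
    {"grip": 0.2, "xyz": [0, -2, 0], "roll": 0},
  ],
)

```text
t: 68.45
tcp_pos: [0.4286, 0.0122, 0.2481]
tool_rot: [178.1, 0.5, 5.8]
contact_force: [-0.2, 0.5, 0.2]
width: 0.604
```

```bash
python3 - <<'E'
from meas import *
f=grab("wrist","w24"); s=ctrl.read_state(); print(s['tcp_pos'],s['tool_rot'])
hsv=cv2.cvtColor(f['img'],cv2.COLOR_RGB2HSV); H,S,V=[hsv[:,:,i].astype(int) for i in range(3)]
def R_(x0,y0,x1,y1):
    r=np.zeros(H.shape,bool); r[y0:y1,x0:x1]=1; return r
E
```

```text
[0.4299 0.0138 0.2486] [178.1562   0.4529   5.8678]
```

View pics/w24.png

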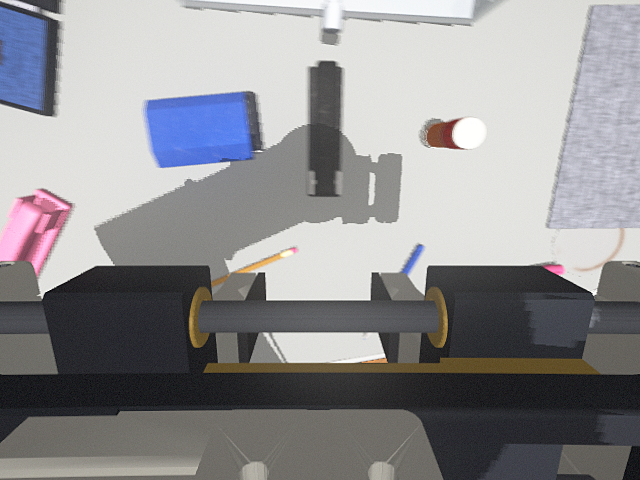

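```bash
python3 - <<'E'
from meas import *
f=grab("wrist"); 
hsv=cv2.cvtColor(f['img'],cv2.COLOR_RGB2HSV); H,S,V=[hsv[:,:,i].astype(int) for i in range(3)]
def R_(x0,y0,x1,y1):
    r=np.zeros(H.shape,bool); r[y0:y1,x0:x1]=1; return r
b=(H>105)&(H<130)&(S>120)&(V>50)
for z in (.04,.056): rect(f,b&R_(135,80,265,175),z,'punch')
k=(V<75)&(S<80)
for z in (0.0,.043): rect(f,k&R_(300,50,350,200),z,'stapler')
w=(V>235)&(S<30)&R_(445,105,500,160)
rect(f,w,.09,'glue cap')
print('knob tip',onz(f,[(329,43)],.045))
g=grab("top","t24"); crop(g,180,130,400,280,3.6,"t24c"); grab("side","s24")
E
```

```text
punch z 0.04 c 499.1 126.6 size 62.1 97.0 ang 11.2 area px 6485.5
punch z 0.056 c 499.2 121.9 size 59.3 92.6 ang 11.2 area px 6485.5
stapler z 0.0 c 493.1 0.8 size 101.4 35.7 ang 5.59 area px 2025.0
stapler z 0.043 c 493.8 3.5 size 90.2 31.7 ang 5.59 area px 2025.0
glue cap z 0.09 c 520.6 -116.0 size 24.5 25.3 ang 5.64 area px 698.5
knob tip [[0.5888 0.0133 0.045 ]]
```

View pics/t24c.png

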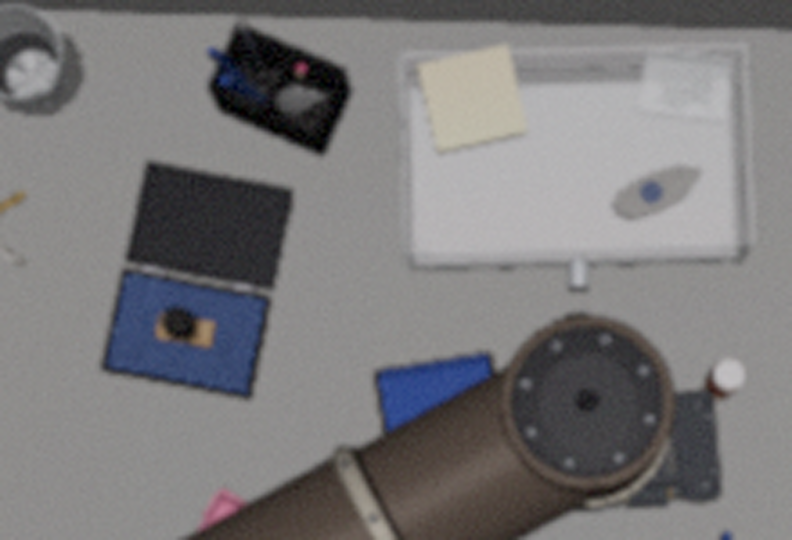

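View pics/s24.png

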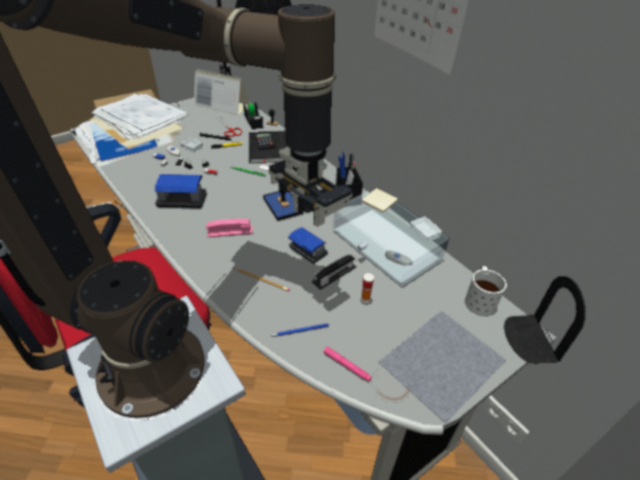

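Request:
play_rows(
  plan=[
    {"grip": 0.2, "xyz": [0, -3, -3], "roll": 0},
    {"grip": 0.2, "xyz": [0, -4, -3], "roll": 0},
    {"grip": 0.2, "xyz": [0, -4.8, 0], "roll": 0},
    {"grip": 0.2, "xyz": [0, -4.8, 0], "roll": 0},
    {"grip": 0.2, "xyz": [0, -4.8, 0], "roll": 0},
    {"grip": 0.2, "xyz": [0, -4.8, 0], "roll": 0},
    {"grip": 0.2, "xyz": [0, -4.8, 0], "roll": 0},
    {"grip": 0.2, "xyz": [0, -4.8, 0], "roll": 0},
    {"grip": 0.2, "xyz": [0, -4.8, 0], "roll": 0},
    {"grip": 0.2, "xyz": [0, -3, 0], "roll": 0},
    {"grip": 0.2, "xyz": [0, 0, 0], "roll": 0},
  ],
)

```text
t: 69.75
tcp_pos: [0.3937, 0.4554, 0.2893]
tool_rot: [177.6, 1.0, 4.8]
contact_force: [0.3, -0.8, -0.3]
width: 0.599
```

```bash
python3 - <<'E'
from meas import *
g=grab("top","t25"); h=grab("side","s25")
a=cv2.imread('pics/top0.png'); b=cv2.imread('pics/t25.png')
A=cv2.resize(a[190:275,275:400],None,fx=5,fy=5,interpolation=cv2.INTER_CUBIC);B=cv2.resize(b[190:275,275:400],None,fx=5,fy=5,interpolation=cv2.INTER_CUBIC)
d=cv2.absdiff(A,B)
cv2.imwrite('pics/cmp.png',cv2.resize(np.vstack([A,B,d]),None,fx=.45,fy=.45))
def cen(im,name,box,fn):
    x0,y0,x1,y1=box; c=im[y0:y1,x0:x1]; hsv=cv2.cvtColor(c,cv2.COLOR_BGR2HSV).astype(int)
    m=fn(hsv[...,0],hsv[...,1],hsv[...,2]).astype(np.uint8)
    cs,_=cv2.findContours(m,cv2.RETR_EXTERNAL,cv2.CHAIN_APPROX_NONE);k=max(cs,key=cv2.contourArea)
    mo=cv2.moments(k); r=cv2.minAreaRect(k)
    print(name,x0+mo['m10']/mo['m00'],y0+mo['m01']/mo['m00'],mo['m00'],r[2],r[1])
for im in (a,b):
    cen(im,'punch',(278,222,326,258),lambda H,S,V:(H>105)&(H<130)&(S>100))
    cen(im,'stapler',(328,212,356,266),lambda H,S,V:(V<75))
    cen(im,'cap',(370,225,392,248),lambda H,S,V:(V>165)&(S<60))
    cen(im,'knob',(333,199,348,213),lambda H,S,V:(V>165)&(S<60))
E
```

```text
punch 301.8050257341811 240.33938843475627 550.5 81.25383758544922 (19.159208297729492, 31.323781967163086)
stapler 341.0654036986919 238.33694181326115 369.5 86.18592071533203 (43.303871154785156, 10.643040657043457)
cap 381.1666666666667 234.51388888888889 36.0 90.0 (7.0, 7.0)
knob 340.48148148148147 205.74074074074073 4.5 0.0 (1.0, 5.0)
punch 301.22040569179535 239.96397214653345 550.5 80.53767395019531 (19.234682083129883, 31.071409225463867)
stapler 340.78649548264383 237.43128863528293 350.5 86.18592071533203 (42.43912124633789, 10.243925094604492)
cap 382.4039215686274 233.40392156862745 42.5 90.0 (7.0, 7.0)
knob 340.13953488372096 201.96899224806202 21.5 90.0 (9.0, 14.0)
```

View pics/cmp.png

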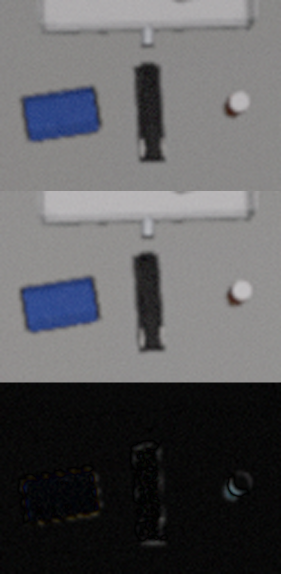

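Against the initial top view, the punch is within about 2 mm and 1°, the stapler within about 3 mm, and the drawer front is unchanged. The glue stick is about 5 mm off, so I will mend that.

Request:
play_rows(
  plan=[
    {"grip": 0.2, "xyz": [0.5, 3, 0], "roll": 0},
    {"grip": 0.2, "xyz": [0.5, 4.8, 0], "roll": 0},
    {"grip": 0.2, "xyz": [0.5, 4.8, 0], "roll": 0},
    {"grip": 0.2, "xyz": [0.5, 4.8, 0], "roll": 0},
    {"grip": 0.2, "xyz": [0.5, 4.8, 0], "roll": 0},
    {"grip": 0.2, "xyz": [0.5, 4.8, 0], "roll": 0},
    {"grip": 0.2, "xyz": [0.5, 4.8, 0], "roll": 0},
    {"grip": 0.2, "xyz": [0.5, 4.8, 0], "roll": 0},
    {"grip": 0.2, "xyz": [0.5, 4.8, 0], "roll": 0},
    {"grip": 0.2, "xyz": [0.5, 4.8, 0], "roll": 0},
    {"grip": 0.2, "xyz": [0.5, 4.8, 0], "roll": 0},
    {"grip": 0.2, "xyz": [0.5, 4, 0], "roll": 0},
  ],
)

```text
t: 71.05
tcp_pos: [0.492, -0.1128, 0.3167]
tool_rot: [177.4, 0.7, 4.1]
contact_force: [0.4, 0.4, -0.3]
width: 0.601
```

Request:
play_rows(
  plan=[
    {"grip": 0.2, "xyz": [0, 1, 2], "roll": 0},
    {"grip": 0.2, "xyz": [0, 0, 3], "roll": 0},
    {"grip": 0.2, "xyz": [0, 0, 3], "roll": 0},
    {"grip": 0.2, "xyz": [0, 0, 2.5], "roll": 0},
    {"grip": 0.2, "xyz": [0, 0, 1], "roll": 0},
    {"grip": 0.2, "xyz": [0, 0, 0], "roll": 0},
  ],
)

```text
t: 71.65
tcp_pos: [0.4858, -0.1438, 0.2025]
tool_rot: [177.4, 0.4, 3.0]
contact_force: [0.1, -0.2, 0.4]
width: 0.598
```

```bash
python3 - <<'E'
from meas import *
f=grab("wrist","w26"); s=ctrl.read_state(); print(s['tcp_pos'],s['tool_rot'])
E
```

```text
[ 0.4863 -0.1436  0.2033] [177.3566   0.3531   2.972 ]
```

View pics/w26.png

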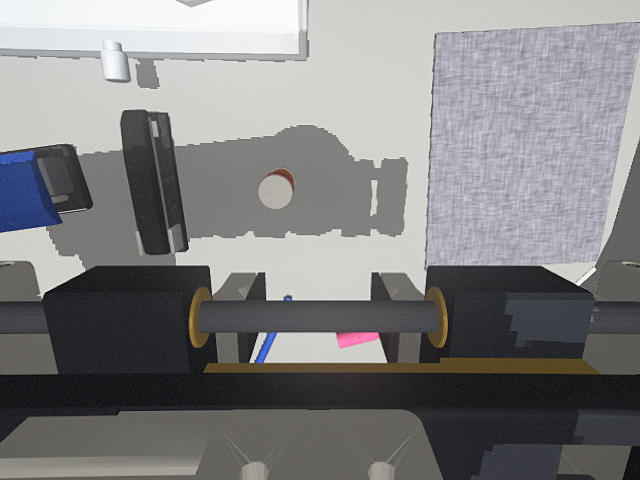

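```bash
python3 - <<'E'
from meas import *
f=grab("wrist")
print(onz(f,[(276,189)],.09), onz(f,[(276,189)],.088))
E
```

```text
[[ 0.5229 -0.1158  0.09  ]] [[ 0.5227 -0.1157  0.088 ]]
```

Request:
play_rows(
  plan=[
    {"grip": 0.2, "xyz": [1.5, -1.2, 0.5], "roll": 0},
    {"grip": 0.2, "xyz": [1.5, -1.2, 2], "roll": 0},
    {"grip": 0.2, "xyz": [0.5, -0.5, 2.5], "roll": 0},
    {"grip": 0.2, "xyz": [0, 0, 1.5], "roll": 0},
    {"grip": 0.2, "xyz": [0, 0, 0.3], "roll": 0},
    {"grip": 0.2, "xyz": [0, 0, 0], "roll": 0},
  ],
)

```text
t: 72.35
tcp_pos: [0.5307, -0.1116, 0.1408]
tool_rot: [177.3, -0.7, 3.2]
contact_force: [-0.3, -0.2, 0.9]
width: 0.602
```

Request:
play_rows(
  plan=[
    {"grip": 0.2, "xyz": [-1.1, 0, 0], "roll": 0},
    {"grip": 0.2, "xyz": [0, 0, 1.5], "roll": 0},
    {"grip": 0.2, "xyz": [0, 0, 2], "roll": 0},
    {"grip": 0.2, "xyz": [0, 0, 2], "roll": 0},
    {"grip": 0.2, "xyz": [0, 0, 0.8], "roll": 0},
    {"grip": 0.2, "xyz": [0, 0, 0], "roll": 0},
  ],
)

```text
t: 72.95
tcp_pos: [0.5222, -0.1146, 0.0838]
tool_rot: [177.4, -1.4, 3.2]
contact_force: [-0.3, 0.4, -0.3]
width: 0.603
```

Request:
play_rows(
  plan=[
    {"grip": 0.2, "xyz": [-0.2, 0, 0.9], "roll": 0},
    {"grip": 0.2, "xyz": [0, 0, 0.4], "roll": 0},
    {"grip": -0.2, "xyz": [0, 0, 0], "roll": 0},
    {"grip": -0.8, "xyz": [0, 0, 0], "roll": 0},
    {"grip": -0.8, "xyz": [0, 0, 0], "roll": 0},
    {"grip": -0.8, "xyz": [0, 0, 0], "roll": 0},
    {"grip": -0.8, "xyz": [0, 0, 0], "roll": 0},
  ],
)

```text
t: 73.65
tcp_pos: [0.5224, -0.115, 0.0736]
tool_rot: [177.4, -1.7, 3.2]
contact_force: [-0.3, -0.1, 0.7]
width: 0.303
```

Request:
play_rows(
  plan=[
    {"grip": -0.8, "xyz": [0, 0, -0.8], "roll": 0},
    {"grip": -0.8, "xyz": [-0.4, -0.4, 0], "roll": 0},
    {"grip": -0.8, "xyz": [0, 0, 0.2], "roll": 0},
    {"grip": -0.8, "xyz": [0, 0, 0], "roll": 0},
  ],
)

```text
t: 74.05
tcp_pos: [0.5176, -0.1106, 0.0801]
tool_rot: [177.4, -1.7, 3.2]
contact_force: [0.0, 0.5, -0.4]
width: 0.294
```

Request:
play_rows(
  plan=[
    {"grip": -0.8, "xyz": [0.1, 0.1, 0.4], "roll": 0},
    {"grip": -0.8, "xyz": [0, 0, 0.3], "roll": 0},
    {"grip": -0.8, "xyz": [0, 0, 0.2], "roll": 0},
  ],
)

```text
t: 74.35
tcp_pos: [0.5214, -0.1118, 0.0726]
tool_rot: [177.4, -2.0, 3.3]
contact_force: [-3.1, 2.2, 19.8]
width: 0.298
```

Request:
play_rows(
  plan=[
    {"grip": -0.8, "xyz": [-0.3, 0, -0.3], "roll": 0},
    {"grip": -0.8, "xyz": [-0.1, 0, 0.1], "roll": 0},
    {"grip": -0.8, "xyz": [0, 0, 0.3], "roll": 0},
  ],
)

```text
t: 74.65
tcp_pos: [0.5187, -0.1122, 0.0719]
tool_rot: [177.3, -2.1, 3.4]
contact_force: [-2.0, 2.1, 18.5]
width: 0.299
```

Good. Release and withdraw.

Request:
play_rows(
  plan=[
    {"grip": -0.8, "xyz": [0, 0, -0.1], "roll": 0},
    {"grip": -0.2, "xyz": [0, 0, 0], "roll": 0},
    {"grip": 0.2, "xyz": [0, 0, 0], "roll": 0},
    {"grip": 0.2, "xyz": [0, 0, 0], "roll": 0},
    {"grip": 0.2, "xyz": [0, 0, -1], "roll": 0},
    {"grip": 0.2, "xyz": [0, 0, -3], "roll": 0},
    {"grip": 0.2, "xyz": [0, 0, -4], "roll": 0},
    {"grip": 0.2, "xyz": [0, 0, -4], "roll": 0},
    {"grip": 0.2, "xyz": [-2, -3, -3], "roll": 0},
    {"grip": 0.2, "xyz": [-2, -4, -2], "roll": 0},
    {"grip": 0.2, "xyz": [-2, -4.5, 0], "roll": 0},
    {"grip": 0.2, "xyz": [-1, -4.5, 0], "roll": 0},
  ],
)

```text
t: 75.85
tcp_pos: [0.4306, 0.0514, 0.242]
tool_rot: [177.5, -2.0, 2.8]
contact_force: [1.9, 0.3, -0.1]
width: 0.602
```

Request:
play_rows(
  plan=[
    {"grip": 0.2, "xyz": [0, -4.8, 0], "roll": 0},
    {"grip": 0.2, "xyz": [0, -4.8, 0], "roll": 0},
    {"grip": 0.2, "xyz": [0, -4.8, 0], "roll": 0},
    {"grip": 0.2, "xyz": [0, -4.8, 0], "roll": 0},
    {"grip": 0.2, "xyz": [0, -4.8, 0], "roll": 0},
    {"grip": 0.2, "xyz": [0, -4.8, 0], "roll": 0},
    {"grip": 0.2, "xyz": [0, -4.8, 0], "roll": 0},
    {"grip": 0.2, "xyz": [0, -4.8, 0], "roll": 0},
    {"grip": 0.2, "xyz": [0, -3, 0], "roll": 0},
    {"grip": 0.2, "xyz": [0, 0, 0], "roll": 0},
    {"grip": 0.2, "xyz": [0, 0, 0], "roll": 0},
  ],
)

```text
t: 76.95
tcp_pos: [0.4016, 0.4859, 0.2349]
tool_rot: [178.0, -2.4, 3.3]
contact_force: [0.5, -1.7, 0.2]
width: 0.603
```

```bash
python3 - <<'E'
from meas import *
g=grab("top","t27"); h=grab("side","s27"); s=ctrl.read_state(); print(s['tcp_pos'],s['t'])
a=cv2.imread('pics/top0.png'); b=cv2.imread('pics/t27.png')
def cen(im,name,box,fn):
    x0,y0,x1,y1=box; c=im[y0:y1,x0:x1]; hsv=cv2.cvtColor(c,cv2.COLOR_BGR2HSV).astype(int)
    m=fn(hsv[...,0],hsv[...,1],hsv[...,2]).astype(np.uint8)
    cs,_=cv2.findContours(m,cv2.RETR_EXTERNAL,cv2.CHAIN_APPROX_NONE);k=max(cs,key=cv2.contourArea)
    mo=cv2.moments(k); print(name,mo['m10']/mo['m00']+x0,mo['m01']/mo['m00']+y0,cv2.minAreaRect(k)[2])
for im in (a,b):
    cen(im,'punch',(278,222,326,258),lambda H,S,V:(H>105)&(H<130)&(S>100))
    cen(im,'stapler',(328,212,356,266),lambda H,S,V:(V<75))
    cen(im,'cap',(370,225,392,248),lambda H,S,V:(V>165)&(S<60))
A=a[130:280,200:420];B=b[130:280,200:420]
cv2.imwrite('pics/cmp2.png',cv2.resize(np.vstack([A,B]),None,fx=2,fy=2,interpolation=cv2.INTER_CUBIC))
crop(h,180,160,520,400,2.3,"s27c")
E
```

```text
[0.4019 0.4851 0.2352] 77.05
punch 301.8050257341811 240.33938843475627 81.25383758544922
stapler 341.0654036986919 238.33694181326115 86.18592071533203
cap 381.1666666666667 234.51388888888889 90.0
punch 301.190911863373 240.00213479719426 80.53767395019531
stapler 340.79802259887003 237.66996233521658 85.60128784179688
cap 382.56666666666666 235.2 90.0
```

View pics/cmp2.png

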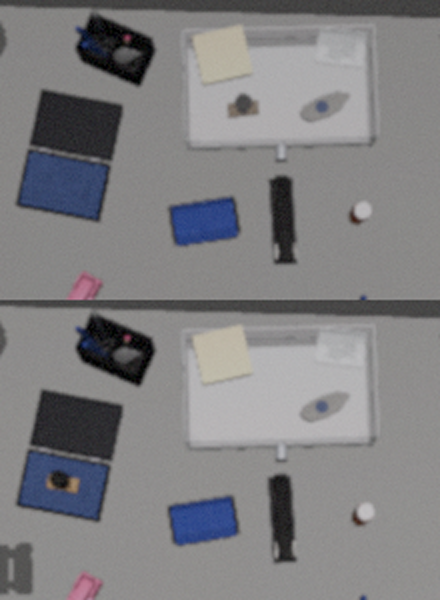

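View pics/s27c.png

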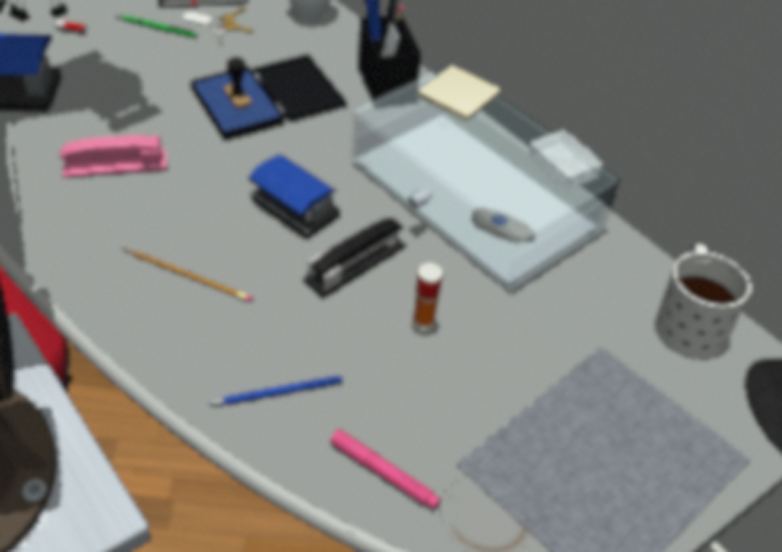

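```bash
python3 -c "
from rig import job_done; print(job_done())"
```

```text
the job is handed in; nothing more can be done
None
```

The job is done and was handed in at about 77 s of the 149 s.

I parked the glue stick, black stapler and small punch on the mat, opened the drawer about 129 mm, and stood the stamp on the ink pad. Then I pushed the drawer shut against its stop and put the punch, stapler and glue stick back.

**What the last checks showed:**
- **Stamp:** upright, within about 2 mm of the middle of the felt (wrist view).
- **Drawer:** shut, with the correction tape still inside. The push met its stop, and just afterwards the wrist view put the knob tip within 1 mm of where it started. In the final top view the drawer front looks unchanged.
- **Punch, stapler and glue stick:** all upright. Against the first top picture, the punch is about 2 mm and under 1° off, and the stapler about 2 mm and under 1° off.
- **Forces:** the highest wrist force I read was about 40 N, when setting the stapler down, and I saw no sign of anything bumping the unit.

**What failed or disagreed:**
- **Glue stick:** it was about 5 mm off, so I picked it up and set it down again. The top view still shows it about 4 mm off, and I left it there.
- **Knob reading:** one later wrist reading put the knob tip about 6 mm from its starting place. The arm may have still been settling, so I trusted the fixed-camera view, which showed no change.

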